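# Slide the toothbrush holder home

## Task

Push the tall steel toothbrush holder across the table and into the empty one of the two low grey three-sided stalls, until it stands against the stall's back wall, then take the hand away. Only push it, gently, with the fingers: it must stay standing on the table all the way, neither lifted nor tipped (it is top-heavy, so push it low down). Leave the jar, the cup, the soap dish, its lid and all the other things where they are.

Things in the scene. Friction and masses are not known exactly. Their poses are not given: they have to be found in the camera images.
- holder: steel toothbrush holder: upright closed cylinder, 56 mm diameter, 175 mm tall, two toothbrushes sticking out of the top up to 240 mm; about 0.35 kg, loose. Origin: centre of its underside; z up. Pushed above about 35 mm from the table it may tip; pushed lower it slides. Keep the tool's upper parts clear of its upper half by leaning the tool back from it.
- stall_seat (a point): seat of the empty stall, on the table: where the holder's origin is when it stands centred, touching the back wall. x axis: horizontal, from the open side to the back wall; y: left along the back wall; z up. Inner face of the back wall at x = 28 mm, inner faces of the side walls at y = -40 and 40 mm; the side walls run from x = -15 mm (the mouth) to 34 mm.
- stall: the empty stall: low grey plastic fence, 30 mm high, walls 6 mm thick, fixed to the table, no floor; two side walls and a back wall, open towards the robot, turned at most 13 degrees. It is the left or the right one of two alike. Origin and axes as its seat's.
- jar_stall: the other stall, the same shape and size, fixed, with the ceramic jar standing in it. Origin and axes as for the seat of the empty stall.
- jar: white ceramic jar with a lid, 58 mm in diameter, 95 mm tall, loose, standing in the other stall. Origin: centre of its underside. To be left alone.
- cup: pink plastic cup, open, 72 mm across the rim, 95 mm tall, loose, between the two stalls and a little behind them. Origin: centre of its underside. To be left alone.
- bottle: tall yellow plastic bottle, 64 mm in diameter, 200 mm tall, loose, far to one side. Origin: centre of its underside. To be left alone.
- brush: hard scrubbing brush, 95 x 55 mm (x, y), 50 mm high with its arched handle, lying on the table to one side. Origin: centre of its underside. To be left alone.
- comb: black plastic comb, 160 x 27 mm (x, y), 6 mm thick, lying on the table to one side. Origin: on its underside near its middle. To be left alone.
- soapdish: green plastic soap dish, 85 x 125 mm (x, y), 41 mm high with its lid, plus a small knob on top; fixed, far to one side. Origin: centre of its underside. To be left alone.
- soaplid (a joint): the soap dish's hinged lid: 0 = shut (as it is at the start), growing as it opens (rad). To be left shut.
There are look-alikes about, which are no part of the job. What is shaped like the stall but blue is not meant.

How it is judged:
By the outcome, as a careful person would: the job done as asked, in the order asked, and still so for the second after the job is handed in, with the robot touching nothing.
It also fails if it takes over 67 s, if anything falls off the work surface, if the arm or the gripper's body presses on something with over 40 N, if the wrist force passes 120 N, or if a joint passes its speed limit or range.

## Robot

A 6-joint arm with a two-finger parallel gripper is mounted at the origin on the work surface. World frame = base frame: x ahead of the robot, y to its left, z up, the work surface at z = 0. Lengths are in mm, angles in rad, forces in N, time in s.
With the tool pointing down it reaches from about 350 to 775 mm from the base axis. Payload 7.3 kg.
Tool frame: the origin (TCP) lies on the centre line of the jaws, within the pads' length; the fingertips stand 22 mm ahead of it and the grasp point (between the pads) lies 3 mm ahead of it (bot.finger_overhang is the distance from the TCP to the fingertips, in mm); y points along the fingers, z is the direction in which the jaws open and shut, and the axes are right-handed (so a half turn about y gives the same grasp; the last joint's range is limited). The gripper opens to 92 mm and grips with 3 to 60 N. Pads are 19 mm wide; open, the fingers measure 130 mm over their backs; the gripper's body (75 mm by 190 mm) begins 47 mm behind the grasp point.
Start: joints at [1.048, 0.342, 1.524, -0, 1.275, -0.146], TCP at [193.158, 488.193, 248.741] pointing down, gripper open.
Joint ranges: [-2.53, 2.53], [-0.77, 2.02], [0.04, 2.7], [-1, 4.14], [0.28, 2.66], [-3.11, 3.11]. Speed limits (rad/s): [2.57, 2.57, 3.14, 3.14, 3.14, 3.14].

## Interface

Orientations are given as [roll, pitch, yaw] about the fixed x, y, z axes, in that order (R = Rz(yaw) Ry(pitch) Rx(roll)).
In Python, from plant import bot, viewer, find_in, spot_point gives the robot as it stands.
- The arm moves only by the tool send_rows, never from a script. Its argument "moves" is a list of rows, each a list of 3 entries, a list of its own where there are three numbers: the shift along the tool's x, y, z in mm, then the turn, a rotation vector about the tool's x, y, z in degrees, then the finger opening in mm, from 0 to 91.8. A call has 1 to 20 rows; each row shifts and turns the pose as measured when the row begins, along the tool's axes as they then stand; what a row does not reach is not made up. A row lasts 1/8 s, in which the tool goes at most 62.5 mm and 10.7 degrees, less where a joint would pass 70% of its speed; a pose out of reach is approached as far as the arm can. A call with a gripper value outside its range is refused whole. The fingers move at their own pace and stop on an object; the grip force is fixed at half the most. Time passes only in rows, so rows that do not move let the fingers close. It gives the time, the measured TCP pose, the force and the opening at its end, in the units of the state.
- bot.get_obs(): the state, without advancing time (a new reading comes with each control period).
- viewer.capture(name): name is "scene" or "top" or "wrist"; returns the picture (400x640x3 uint8, blue, green, red); there is no depth.
- viewer.camera_model(name): a dict with "fx", "fy", "cx", "cy" (pixels), "rvec" (rotation vector, rad) and "tvec" (3), from world to camera coordinates, as OpenCV has them. Camera axes: x right, y down, z forward; pixel columns grow to the right and rows downward; lengths in mm; the calibration is good to about 2 mm. A picture is of the moment at which its call begins: read the wrist's pose just before it. camera_model takes no time and is no camera call; for the wrist camera it gives the pose at the moment of the call.
- bot.close_job(): hands the job in, once; it reports no verdict.
Trained networks look in the newest picture that a camera, given by its name, has taken for a name from the list of things; names that differ only in an ending like _2 or _b are one class to them, and where a whole thing is asked for, a point or a joint stands for the part that bears it (a point fixed in the world has none). Each returns a list of dicts, best first, with "conf" (0 to 1); they miss things now and then, are a little off and sometimes report something else, mostly with a low value. They report only what shows in the picture. A call takes as long as a camera call. They do not tell look-alikes from the thing itself.
- find_in(camera, thing): "extent" ([centre column, centre row, width, height] in pixels, round what is visible of it).
- spot_point(camera, thing): "point" ([column, row] in pixels: a listed point, or the origin of a listed thing).
The state is a dict: "time": time; "joint_positions": joint angles; "dq": joint speeds; "tau": joint torques, N m; "tool_pos": TCP position; "tcp_rot": TCP orientation; "contact_force": force on the tool from outside, world axes, zero at the start; "moment": the same for the moment, N m; "grip_width": finger opening in mm.
Only numpy, scipy, OpenCV 4.12 (cv2) and the standard library are available. Lean on these libraries where they do the work, as an engineer would, in place of code of your own. Each camera call takes 0.05 s, during which the arm holds its last target.

## Working session

There is one attempt and no reset: what is moved stays moved. The work goes in short steps, Python scripts to look and compute and a tool call to move; the robot and the scene stay as the last step left them, time stands still between calls to the robot, and variables do not carry over. Pictures are saved under pics/ and viewed, and the job is handed in when it is done.

Besides the shell and the picture viewer there is one more tool, called after "Emit:" in YAML: its name, and indented under it one key for each argument. send_rows: Moves the arm, as the interface text tells. Its arguments: {"type":"object","properties":{"moves":{"type":"array","items":{"type":"array"}}},"required":["moves"]}

```bash
mkdir -p pics; ls
python3 - <<'E'
from plant import bot, viewer, find_in, spot_point
import cv2
o=bot.get_obs(); print(o)
for c in ["scene","top"]:
    im=viewer.capture(c); cv2.imwrite(f"pics/{c}0.png",im)
    print(c,viewer.camera_model(c))
    for t in ["holder","stall_seat","stall","jar_stall","jar","cup","bottle","brush","comb","soapdish"]:
        try: print(t,[(d['conf'],[round(float(v)) for v in d['point']]) for d in spot_point(c,t)][:3])
        except Exception as e: print(t,e)
E
```

```text
pics
{'time': 0.0, 'joint_positions': array([ 1.04800006e+00,  3.42682857e-01,  1.52500931e+00, -4.63252695e-05,
        1.27536757e+00, -1.46003294e-01]), 'dq': array([-2.09141732e-03,  1.15010933e-03,  1.15180537e-05, -8.71383030e-04,
        1.06302185e-04, -5.20548490e-04]), 'tau': array([ 1.11360721e-03, -4.31242275e+01, -2.44226611e+01,  7.17166322e-02,
        5.59272291e-02, -1.44762357e-04]), 'tool_pos': array([192.97806692, 487.85460042, 248.06830661]), 'tcp_rot': array([-1.57225425e+00,  1.69612374e-04, -3.76779576e-01]), 'contact_force': array([0.10258056, 0.36117652, 0.40017436]), 'moment': array([-0.04542699,  0.03030549,  0.00536464]), 'grip_width': 91.85663123555538}
scene {'fx': 384.1873305263648, 'fy': 384.1873305263648, 'cx': 317.79459707595987, 'cy': 193.55622084273008, 'rvec': array([ 2.11123063,  0.94137582, -0.42853226]), 'tvec': array([-373.95096204, -212.65270575, 1503.90078159])}
holder [(0.59, [314, 205]), (0.15, [250, 274])]
stall_seat [(0.81, [312, 256]), (0.61, [230, 208]), (0.56, [179, 254])]
stall [(0.85, [230, 211]), (0.8, [180, 252]), (0.79, [310, 25
[... 178 characters left out ...]
, 304])]
soapdish [(0.96, [195, 304]), (0.67, [407, 186])]
top {'fx': 398.3566265488411, 'fy': 398.3566265488411, 'cx': 318.77730036680106, 'cy': 202.99634709912593, 'rvec': array([ 2.15393437, -2.20523691,  0.02615261]), 'tvec': array([  41.02296279,  542.76435253, 1198.22630966])}
holder [(0.6, [317, 209])]
stall_seat [(0.76, [371, 160]), (0.66, [393, 257]), (0.58, [458, 241])]
stall [(0.84, [460, 242]), (0.77, [391, 257]), (0.7, [371, 160])]
jar_stall [(0.61, [274, 157])]
jar [(0.91, [274, 160])]
cup [(0.56, [326, 140]), (0.24, [274, 162])]
bottle [(0.91, [182, 191])]
brush [(0.81, [224, 170])]
comb [(0.68, [183, 193]), (0.67, [427, 177]), (0.32, [277, 161])]
soapdish [(0.62, [470, 180])]
```

View pics/scene0.png

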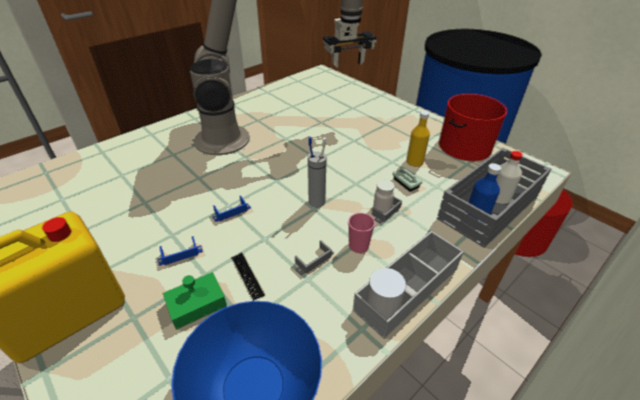

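View pics/top0.png

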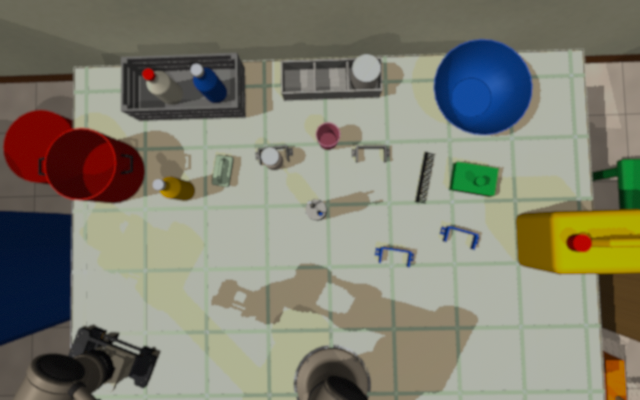

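The empty grey stall is at top (371,155) and scene (312,257). The holder is at top (317,209) and scene (316,205). The blue stalls at top (395,257) and (460,237) are decoys. Next I'll measure positions.

```bash
cat > h.py <<'E'
import numpy as np, cv2
def cam(m):
    R,_=cv2.Rodrigues(np.array(m['rvec'],float)); t=np.array(m['tvec'],float)
    K=np.array([[m['fx'],0,m['cx']],[0,m['fy'],m['cy']],[0,0,1]]); return K,R,t
def bp(m,uv,z=0):
    K,R,t=cam(m); d=R.T@np.linalg.inv(K)@np.array([uv[0],uv[1],1.]); c=-R.T@t
    return c+d*(z-c[2])/d[2]
def pj(m,P):
    K,R,t=cam(m); p=K@(R@np.array(P,float)+t); return p[:2]/p[2]
E
python3 - <<'E'
from plant import bot, viewer, find_in, spot_point
from h import *
ms=viewer.camera_model("scene"); mt=viewer.camera_model("top")
for n,s,t in [("holder",(314,205),(317,209)),("seat",(312,256),(371,160)),("jarstall",(382,210),(274,157)),("cup",(356,244),(326,140)),("comb",(246,275),(427,177)),("brush",(407,184),(224,170))]:
    print(n,bp(ms,s).round(),bp(mt,t).round())
t=cv2.imread("pics/top0.png"); s=cv2.imread("pics/scene0.png")
a=cv2.resize(t[130:230,250:410],None,fx=5,fy=5,interpolation=cv2.INTER_CUBIC)
b=cv2.resize(s[130:280,280:400],None,fx=4,fy=4,interpolation=cv2.INTER_CUBIC)
cv2.imwrite("pics/a.png",a);cv2.imwrite("pics/b.png",b)
E
```

```text
holder [526.  12.   0.] [526.  35.   0.]
seat [ 679. -131.    0.] [ 673. -136.    0.]
jarstall [685. 155.   0.] [691. 165.   0.]
cup [729.  -8.   0.] [740.   2.   0.]
comb [ 612. -302.    0.] [ 616. -305.    0.]
brush [656. 317.   0.] [655. 322.   0.]
```

View pics/a.png

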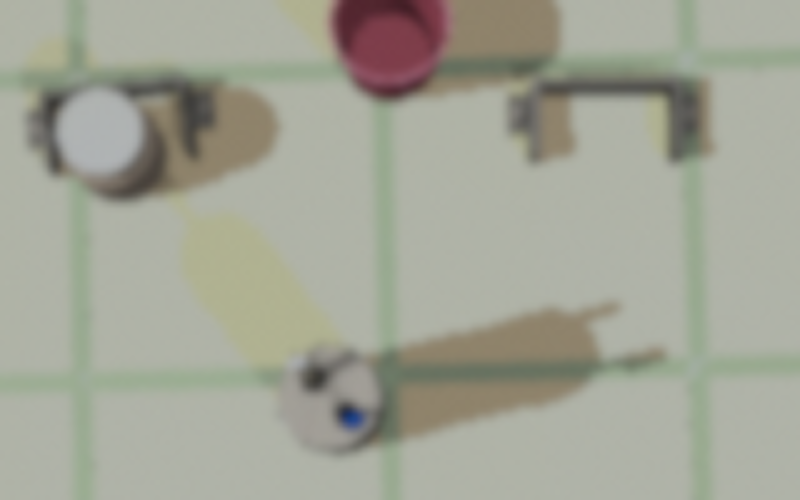

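View pics/b.png

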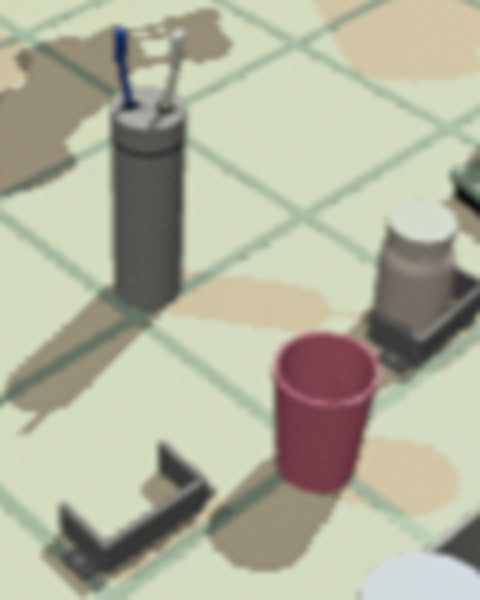

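```bash
cat > ov.py <<'E'
import sys
from h import *
from plant import viewer
def stallpts(x,y,a,z):
    L=[(-15,40),(28,40),(28,-40),(-15,-40),(-15,-46),(34,-46),(34,46),(-15,46),(-15,40)]
    c,s=np.cos(a),np.sin(a)
    return [(x+c*p-s*q,y+s*p+c*q,z) for p,q in L]
def draw(img,m,roi,f,stall,hold,out):
    x0,x1,y0,y1=roi
    im=cv2.resize(img[y0:y1,x0:x1],None,fx=f,fy=f,interpolation=cv2.INTER_CUBIC)
    def pl(P,col):
        q=np.array([(pj(m,p)-[x0,y0]+.5)*f-.5 for p in P]).round().astype(int)
        cv2.polylines(im,[q],False,col,1)
    if stall:
        pl(stallpts(*stall,0),(255,0,0)); pl(stallpts(*stall,30),(0,0,255))
    if hold:
        for z,c in((0,(255,0,0)),(175,(0,0,255))):
            pl([(hold[0]+28*np.cos(t),hold[1]+28*np.sin(t),z) for t in np.linspace(0,6.3,40)],c)
    cv2.imwrite(out,im)
E
cat > o.py <<'E'
import sys; from ov import *
st=tuple(map(float,sys.argv[1:4])); ho=tuple(map(float,sys.argv[4:6]))
t=cv2.imread("pics/top0.png"); s=cv2.imread("pics/scene0.png")
draw(t,viewer.camera_model("top"),(290,400,130,230),6,st,ho,"pics/oa.png")
draw(s,viewer.camera_model("scene"),(280,350,130,280),5,st,ho,"pics/ob.png")
a=cv2.imread("pics/oa.png");b=cv2.imread("pics/ob.png")
b2=cv2.resize(b,None,fx=.8,fy=.8); a=a[:600]
h=600; c=np.zeros((600,800,3),np.uint8); a=cv2.resize(a,(520,int(a.shape[0]*520/a.shape[1])));c[:a.shape[0],:520]=a; c[:600,520:800]=b2[:600,:280]
cv2.imwrite("pics/o_"+sys.argv[6]+".png",c)
E
python3 o.py 676 -134 0 526 24 1
```

```text
(no output)
```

View pics/o_1.png

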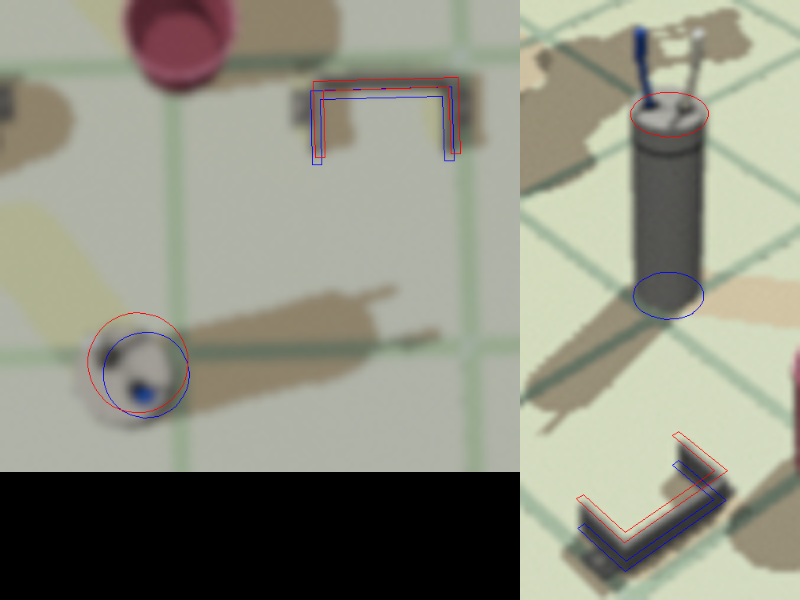

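```bash
python3 o.py 676 -132 -0.02 518 28 2
```

```text
(no output)
```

View pics/o_2.png

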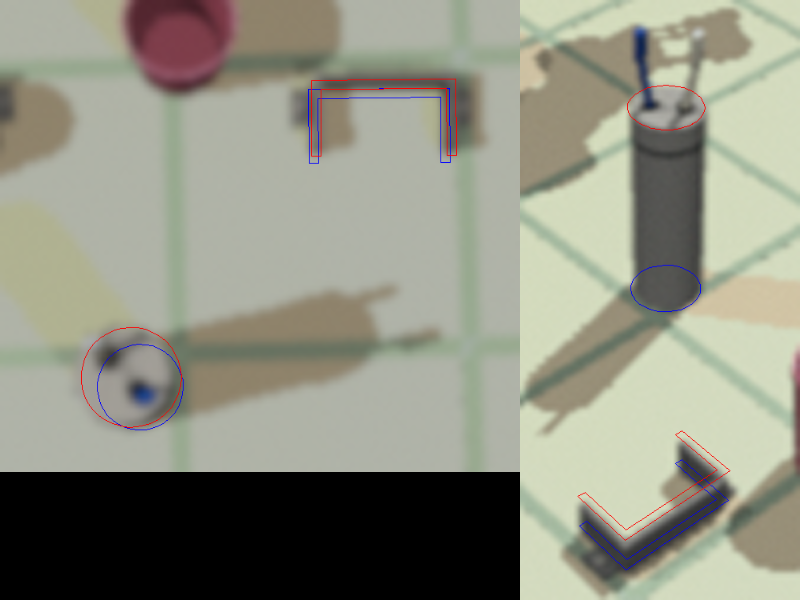

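Emit:
send_rows:
  moves:
    - [[26,0,-22],[0,0,0],40]
    - [[26,0,-22],[0,0,0],40]
    - [[26,0,-22],[0,0,0],40]
    - [[26,0,-22],[0,0,0],40]
    - [[26,0,-22],[0,0,0],40]
    - [[26,0,-22],[0,0,0],40]
    - [[26,0,-22],[0,0,0],40]
    - [[26,0,-22],[0,0,0],40]
    - [[26,0,-22],[0,0,0],40]
    - [[26,0,-22],[0,0,0],40]
    - [[26,0,-22],[0,0,0],40]
    - [[0,0,0],[0,0,0],40]

```text
time: 2.6
tool_pos: [376.0, 148.5, 249.6]
tcp_rot: [-1.567, -0.003, -0.375]
contact_force: [-0.3, 0.7, -0.4]
grip_width: 39.9
```

```bash
cat > st.py <<'E'
from plant import bot, viewer
import json,cv2,sys
o=bot.get_obs()
r={k:[round(float(v),4) for v in o[k]] for k in("joint_positions","tool_pos","tcp_rot","contact_force")}
print(round(o['time'],2),r,round(o['grip_width'],1))
open("log.jsonl","a").write(json.dumps(r)+"\n")
if len(sys.argv)>1:
    m=viewer.camera_model("wrist"); cv2.imwrite(f"pics/w{sys.argv[1]}.png",viewer.capture("wrist"))
    json.dump({k:(v.tolist() if hasattr(v,'tolist') else v) for k,v in m.items()},open(f"w{sys.argv[1]}.json","w"))
E
python3 st.py 1
```

```text
2.6 {'joint_positions': [0.1851, 0.115, 1.8242, 0.0015, 1.1976, -1.0111], 'tool_pos': [375.9957, 148.5269, 249.5934], 'tcp_rot': [-1.5671, -0.0034, -0.3752], 'contact_force': [-0.3007, 0.7004, -0.4259]} 39.9
```

View pics/w1.png

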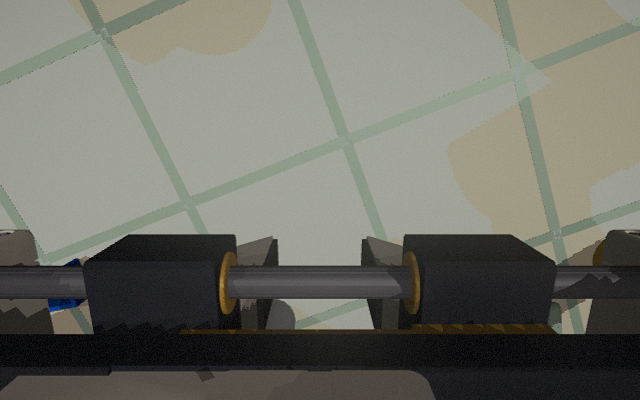

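Emit:
send_rows:
  moves:
    - [[0,0,0],[0,8,0],40]
    - [[0,0,0],[0,8,0],40]
    - [[0,0,0],[0,8,0],40]
    - [[0,0,0],[0,8,0],40]
    - [[0,0,0],[0,8,0],40]
    - [[0,0,0],[0,8,0],40]
    - [[0,0,0],[0,0,-8],40]
    - [[0,0,0],[0,0,-8],40]
    - [[0,0,0],[0,0,0],40]

```text
time: 3.78
tool_pos: [370.5, 157.4, 250.0]
tcp_rot: [-1.564, -0.281, -1.234]
contact_force: [0.2, -0.2, 0.0]
grip_width: 39.9
```

```bash
python3 st.py 2
python3 - <<'E'
import json
from h import *
m=json.load(open('w2.json'));K,R,t=cam(m);print("camC",-R.T@t,"fwd",R[2],"up",-R[1])
E
```

```text
3.77 {'joint_positions': [0.4159, 0.1483, 1.818, -0.3011, 1.2071, 0.1905], 'tool_pos': [370.5313, 157.4309, 249.9525], 'tcp_rot': [-1.5645, -0.2813, -1.2341], 'contact_force': [0.2413, -0.157, 0.0373]} 39.9
camC [335.64202372 252.39665628 361.45998918] fwd [ 0.17313616 -0.47733205 -0.86149752] up [-0.28379238  0.81343021 -0.50773336]
```

View pics/w2.png

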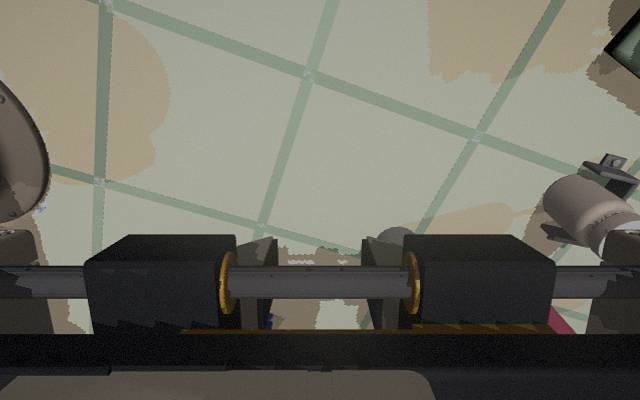

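```bash
cat > fk.py <<'E'
import numpy as np, json
from scipy.spatial.transform import Rotation as R
from scipy.optimize import least_squares
D=[json.loads(l) for l in open('log.jsonl')]
D.insert(0,dict(joint_positions=[1.048,0.342682857,1.525009,-4.6e-5,1.275367,-0.146],tool_pos=[192.978,487.8546,248.068],tcp_rot=[-1.57225,0.00017,-0.37678]))
def fk(q,p,s=(1,1)):
    a,d,L1,L2,T,e=p
    Rb=R.from_euler('z',q[0])
    def pit(x): return R.from_euler('y',x)
    w=np.array([a,e,d])+pit(q[1]).apply([0,0,L1])+pit(q[1]+q[2]).apply([0,0,L2])
    Rw=pit(q[1]+q[2])*R.from_euler('z',s[0]*q[3])*pit(q[4])
    w=Rb.apply(w+Rw.apply([0,0,T]))
    Rt=Rb*Rw*R.from_euler('z',s[1]*q[5])   # z = tool y
    return w,Rt
def fit(s=(1,1)):
    f=lambda p:np.concatenate([fk(x['joint_positions'],p,s)[0]-x['tool_pos'] for x in D])
    return least_squares(f,[0,300,350,350,200,76])
best=None
for s in[(1,1),(-1,1),(1,-1),(-1,-1)]:
    r=fit(s)
    M=[]
    for x in D:
        Rt=fk(x['joint_positions'],r.x,s)[1]; Ra=R.from_euler('xyz',x['tcp_rot'])
        M.append((Rt.inv()*Ra).as_matrix())
    sp=max(abs(m-M[0]).max() for m in M)
    if __name__=="__main__": print(s,r.cost,r.x.round(1),sp)
    if best is None or sp+r.cost/100<best[0]: best=(sp+r.cost/100,s,r.x,R.from_matrix(M[0]))
_,S,P,C=best
lo=np.array([-2.53,-.77,.04,-1,.28,-3.11]);hi=np.array([2.53,2.02,2.7,4.14,2.66,3.11])
def ik(pos,Rd,q0):
    def f(q):
        w,Rt=fk(q,P,S); return np.concatenate([(w-pos)/100,((Rt*C).inv()*Rd).as_rotvec()])
    r=least_squares(f,np.clip(q0,lo+.01,hi-.01),bounds=(lo,hi)); return r.x,r.cost
def rot(d,th,flip=False):
    d=np.array([np.cos(d),np.sin(d),0]); z=np.array([0,0,1.])
    Y=d*np.sin(th)-z*np.cos(th); Z=np.cross(z,d)   # left
    if flip: Z=-Z
    return R.from_matrix(np.array([np.cross(Y,Z),Y,Z]).T)
if __name__=="__main__":
    print(S,P,C.as_matrix().round(2))
    q=D[-1]['joint_positions']
    for yaw,x,y in[(-70,510,55),(-70,560,-90),(-45,500,45),(-45,620,-110),(0,520,-132),(0,650,-132)]:
      for th in(30,40,45):
        Rd=rot(np.radians(yaw),np.radians(th)); tp=np.array([x,y,15.])-22*Rd.as_matrix()[:,1]
        print(yaw,x,y,th,[ (v[0].round(2),round(v[1],5)) for v in [min((ik(tp,Rd,q0) for q0 in (q,[0,.5,1.7,-.8,1,-1],[0,.5,1.7,1,1,-1],[-.4,.5,1.7,.1,.6,-1.5])),key=lambda v:v[1])]])
E
python3 fk.py
```

```text
(1, 1) 0.8926408318776938 [-16.1 161.3 523.9 375.8 296.7  76.4] 0.00012264099392794714
(-1, 1) 164.99109888279466 [ 125.5 -488.5  544.6  217.8 -285.9   75.5] 0.5308631192503694
(1, -1) 0.8926408318776938 [-16.1 161.3 523.9 375.8 296.7  76.4] 1.3938499579028396
(-1, -1) 164.99109888279466 [ 125.5 -488.5  544.6  217.8 -285.9   75.5] 1.3928587129681447
(1, 1) [-16.07404508 161.32647561 523.93609968 375.81711436 296.69480048
  76.44049837] [[-0. -0. -1.]
 [-1.  0.  0.]
 [ 0.  1. -0.]]
-70 510 55 30 [(array([ 0.27,  0.59,  1.93, -0.81,  0.76,  0.56]), np.float64(0.0))]
-70 510 55 40 [(array([ 0.36,  0.65,  1.94, -1.  ,  0.87,  0.8 ]), np.float64(0.0))]
-70 510 55 45 [(array([ 0.39,  0.69,  1.9 , -1.  ,  0.95,  0.83]), np.float64(0.00124))]
-70 560 -90 30 [(array([-0.03,  0.6 ,  1.91, -0.91,  0.63,  0.37]), np.float64(0.0))]
-70 560 -90 40 [(array([ 0.03,  0.65,  1.88, -1.  ,  0.75,  0.51]), np.float64(0.00476))]
-70 560 -90 45 [(array([ 0.06,  0.67,  1.85, -1.  ,  0.82,  0.53]), np.float64(0.01355))]
-45 500 45 30 [(array([ 0.19,  0.49,  2.11, -1.  ,  0.48,  0.3 ]), np.float64(0.00167))]

[... 278 characters left out ...]
40 [(array([-0.13,  0.61,  1.9 , -1.  ,  0.4 , -0.01]), np.float64(0.01558))]
-45 620 -110 45 [(array([-0.12,  0.61,  1.89, -1.  ,  0.43,  0.  ]), np.float64(0.0348))]
0 520 -132 30 [(array([-0.54,  0.46,  2.17,  1.07,  0.28, -3.11]), np.float64(0.00376))]
0 520 -132 40 [(array([-0.54,  0.46,  2.18,  1.09,  0.28, -3.11]), np.float64(0.03382))]
0 520 -132 45 [(array([-0.54,  0.46,  2.18,  1.1 ,  0.28, -3.11]), np.float64(0.06052))]
0 650 -132 30 [(array([-0.42,  0.6 ,  1.9 ,  0.91,  0.28, -2.84]), np.float64(0.00022))]
0 650 -132 40 [(array([-0.44,  0.6 ,  1.93,  1.19,  0.28, -3.11]), np.float64(0.0108))]
0 650 -132 45 [(array([-0.44,  0.6 ,  1.94,  1.2 ,  0.28, -3.11]), np.float64(0.02733))]
```

```bash
cat > en.py <<'E'
from fk import *
import itertools
seeds=[[j1,.6,1.9,j4,j5,j6] for j1 in(0,) for j4 in(-.8,.3,1.5,2.6,3.9) for j5 in(.5,1.2) for j6 in(-2.5,-1,1,2.5)]
for th in (32,40):
  for yaw,pts in [(-90,[(521,60),(521,-105)]),(-70,[(510,55),(570,-105)]),(-45,[(500,45),(620,-105)]),(0,[(500,-132),(655,-132)])]:
    for x,y in pts:
      for fl in(False,True):
        Rd=rot(np.radians(yaw),np.radians(th),fl); tp=np.array([x,y,15.])-22*Rd.as_matrix()[:,1]
        sols=[]
        for s in seeds:
            q,c=ik(tp,Rd,s)
            if c<1e-5 and not any(np.abs(q-k).max()<.05 for k in sols): sols.append(q)
        print(th,yaw,x,y,fl,[list(k.round(2)) for k in sols])
E
python3 en.py
```

```text
32 -90 521 60 False [[np.float64(0.28), np.float64(0.68), np.float64(1.73), np.float64(-0.65), np.float64(1.0), np.float64(0.71)]]
32 -90 521 60 True [[np.float64(0.28), np.float64(0.68), np.float64(1.73), np.float64(-0.65), np.float64(1.0), np.float64(-2.43)]]
32 -90 521 -105 False [[np.float64(-0.02), np.float64(0.63), np.float64(1.86), np.float64(-0.81), np.float64(0.82), np.float64(0.6)]]
32 -90 521 -105 True [[np.float64(-0.02), np.float64(0.63), np.float64(1.86), np.float64(-0.81), np.float64(0.82), np.float64(-2.54)]]
32 -70 510 55 False [[np.float64(0.29), np.float64(0.6), np.float64(1.93), np.float64(-0.86), np.float64(0.77), np.float64(0.62)]]
32 -70 510 55 True [[np.float64(0.29), np.float64(0.6), np.float64(1.93), np.float64(-0.86), np.float64(0.77), np.float64(-2.52)]]
32 -70 570 -105 False [[np.float64(-0.04), np.float64(0.62), np.float64(1.89), np.float64(-0.97), np.float64(0.64), np.float64(0.41)]]
32 -70 570 -105 True [[np.float64(-0.04), np.float64(0.62), np.float64(1.89), np.float64(-0.97), np.float64(0.64), np.float64(-2.73)]]
32 -45 500 45 False []
32 -45 500 45 
[... 1122 characters left out ...]
64(0.87), np.float64(-2.34)]]
40 -70 570 -105 False []
40 -70 570 -105 True []
40 -45 500 45 False []
40 -45 500 45 True []
40 -45 620 -105 False []
40 -45 620 -105 True []
40 0 500 -132 False [[np.float64(-0.66), np.float64(0.48), np.float64(2.43), np.float64(2.25), np.float64(0.53), np.float64(1.85)]]
40 0 500 -132 True [[np.float64(-0.66), np.float64(0.48), np.float64(2.43), np.float64(2.25), np.float64(0.53), np.float64(-1.29)]]
40 0 655 -132 False [[np.float64(-0.45), np.float64(0.61), np.float64(2.04), np.float64(2.06), np.float64(0.32), np.float64(2.28)]]
40 0 655 -132 True [[np.float64(-0.45), np.float64(0.61), np.float64(2.04), np.float64(2.06), np.float64(0.32), np.float64(-0.86)]]
```

Run:
```python
from plant import viewer
from h import *
ms=viewer.camera_model("scene"); mt=viewer.camera_model("top")
print(bp(mt,(315.7,209.4),175).round(1),bp(ms,(316.7,156.5),175).round(1),bp(ms,(316.6,202),0).round(1))
```

```text
[518.2  32.1 175. ] [520.   28.6 175. ] [521.1  28.1   0. ]
```

```bash
cat > plan.py <<'E'
from fk import *
def tippose(x,y,z,yaw,th,fl=False):
    Rd=rot(np.radians(yaw),np.radians(th),fl); return np.array([x,y,z])-22*Rd.as_matrix()[:,1],Rd
def rows(q0,qs,ns,w):
    out=[];q=np.array(q0);
    p,Rt=fk(q,P,S);Rt=Rt*C
    for qt,n in zip(qs,ns):
        for k in range(1,n+1):
            a=q+(np.array(qt)-q)*k/n
            p2,R2=fk(a,P,S);R2=R2*C
            sh=Rt.inv().apply(p2-p); tu=np.degrees((Rt.inv()*R2).as_rotvec())
            out.append([[int(v) if False else round(float(v)) for v in sh],[round(float(v),1) for v in tu],w])
            # accumulate rounded
            p=p+Rt.apply(out[-1][0]); Rt=Rt*R.from_rotvec(np.radians(out[-1][1]))
        q=np.array(qt)
    return out
def now():
    from plant import bot
    return np.array(bot.get_obs()['joint_positions'])
E
python3 - <<'E'
from plan import *
q=now()
q1,c1=ik(*tippose(520,150,140,-90,40),q); q2,c2=ik(*tippose(520,105,13,-90,40),q1)
print(q,q1.round(2),c1,q2.round(2),c2)
R_=rows(q,[q1,q2],[9,9],40)
print(json.dumps(R_));
E
```

```text
[ 0.41363148  0.14774568  1.81778299 -0.2996847   1.20702802  0.18881833] [ 0.48  0.65  1.46 -0.61  1.43  0.69] 4.335898116261494e-19 [ 0.41  0.77  1.64 -0.7   1.16  0.84] 2.929634113314151e-22
[[[4, 9, 16], [-1.7, 1.9, -2.2], 40], [[2, 9, 17], [-1.6, 1.8, -2.4], 40], [[1, 9, 17], [-1.4, 1.9, -2.5], 40], [[-1, 9, 17], [-1.3, 2.0, -2.5], 40], [[-2, 10, 17], [-1.0, 1.9, -2.7], 40], [[-4, 10, 17], [-0.9, 2.0, -2.7], 40], [[-6, 10, 17], [-0.7, 2.0, -2.7], 40], [[-7, 9, 15], [-0.5, 2.0, -2.9], 40], [[-8, 10, 15], [-0.3, 2.1, -2.8], 40], [[-6, 14, 2], [0.1, 0.1, -0.2], 40], [[-5, 14, 2], [0.0, 0.0, -0.1], 40], [[-5, 14, 1], [0.1, 0.1, -0.1], 40], [[-6, 15, 0], [0.0, -0.0, -0.0], 40], [[-5, 14, 0], [0.0, -0.0, -0.0], 40], [[-5, 14, 0], [0.0, -0.0, 0.0], 40], [[-6, 13, -1], [-0.0, -0.1, 0.1], 40], [[-5, 14, -2], [-0.1, -0.0, 0.1], 40], [[-5, 14, -2], [-0.1, -0.1, 0.2], 40]]
```

Emit:
send_rows:
  moves:
    - [[4,9,16],[-1.7,1.9,-2.2],40]
    - [[2,9,17],[-1.6,1.8,-2.4],40]
    - [[1,9,17],[-1.4,1.9,-2.5],40]
    - [[-1,9,17],[-1.3,2,-2.5],40]
    - [[-2,10,17],[-1,1.9,-2.7],40]
    - [[-4,10,17],[-0.9,2,-2.7],40]
    - [[-6,10,17],[-0.7,2,-2.7],40]
    - [[-7,9,15],[-0.5,2,-2.9],40]
    - [[-8,10,15],[-0.3,2.1,-2.8],40]
    - [[0,0,0],[0,0,0],40]

```text
time: 5.08
tool_pos: [522.2, 160.9, 153.9]
tcp_rot: [-1.586, -0.683, -1.581]
contact_force: [0.9, 0.4, 0.9]
grip_width: 40.2
```

```bash
python3 st.py
cat > to.py <<'E'
import sys
from plan import *
# x y z yaw th n w [flip]
from plant import bot
a=list(map(float,sys.argv[1:8])); fl=len(sys.argv)>8
o=bot.get_obs(); p0=np.array(o['tool_pos']); R0=R.from_euler('xyz',o['tcp_rot'])
tp,Rd=tippose(*a[:5],fl)
print("tip now",(p0+22*R0.as_matrix()[:,1]).round(1),"q target",ik(tp,Rd,o['joint_positions']))
n=int(a[5]); rv=(R0.inv()*Rd).as_rotvec()
p=p0;Rt=R0
out=[]
for k in range(1,n+1):
    p2=p0+(tp-p0)*k/n; R2=R0*R.from_rotvec(rv*k/n)
    s=[round(float(v),1) for v in Rt.inv().apply(p2-p)]; t=[round(float(v),1) for v in np.degrees((Rt.inv()*R2).as_rotvec())]
    out.append([s,t,a[6]]); p=p+Rt.apply(s); Rt=Rt*R.from_rotvec(np.radians(t))
print(json.dumps(out))
E
python3 to.py 520 105 13 -90 40 9 40
```

```text
5.08 {'joint_positions': [0.4608, 0.6905, 1.4027, -0.5946, 1.4438, 0.6749], 'tool_pos': [522.238, 160.898, 153.899], 'tcp_rot': [-1.5864, -0.6834, -1.5806], 'contact_force': [0.8767, 0.4328, 0.9131]} 40.2
tip now [521.8 147.  136.8] q target (array([ 0.41216248,  0.80227682,  1.58814902, -0.69177455,  1.17650305,
        0.8266988 ]), np.float64(6.335389837905724e-23))
[[[-5.1, 13.6, 0.0], [0.1, -0.0, -0.1], 40.0], [[-5.1, 13.6, -0.0], [0.2, -0.1, -0.1], 40.0], [[-5.2, 13.6, -0.1], [0.1, -0.0, -0.1], 40.0], [[-5.2, 13.6, -0.0], [0.2, -0.1, -0.1], 40.0], [[-5.2, 13.6, -0.2], [0.1, -0.0, -0.1], 40.0], [[-5.2, 13.6, -0.1], [0.1, -0.1, -0.1], 40.0], [[-5.2, 13.5, -0.1], [0.2, -0.0, -0.1], 40.0], [[-5.3, 13.6, -0.2], [0.1, -0.1, -0.1], 40.0], [[-5.3, 13.6, -0.3], [0.2, -0.0, -0.0], 40.0]]
```

Emit:
send_rows:
  moves:
    - [[-5,13.6,0],[0.1,0,-0.1],40]
    - [[-5,13.6,0],[0.1,0,-0.1],40]
    - [[-5,13.6,0],[0.1,0,-0.1],40]
    - [[-5,13.6,0],[0.1,0,-0.1],40]
    - [[-5,13.6,0],[0.1,0,-0.1],40]
    - [[-5,13.6,0],[0.1,0,-0.1],40]
    - [[-5,13.6,0],[0.1,0,-0.1],40]
    - [[-5,13.6,0],[0.1,0,-0.1],40]
    - [[-5,12,0],[0.1,0,-0.1],40]
    - [[0,0,0],[0,0,0],40]

```text
time: 6.32
tool_pos: [519.2, 115.1, 24.6]
tcp_rot: [-1.573, -0.695, -1.579]
contact_force: [-0.1, -0.1, -0.3]
grip_width: 40.3
```

```bash
python3 st.py;  python3 to.py 520 65 13 -90 40 6 40
python3 - <<'E'
from plant import viewer
import cv2, numpy as np
s=viewer.capture("scene"); t=viewer.capture("top")
a=cv2.resize(s[100:250,260:420],None,fx=2.5,fy=2.5); b=cv2.resize(t[130:280,240:400],None,fx=2.5,fy=2.5)
cv2.imwrite("pics/c1.png",np.hstack([a,b]))
E
```

```text
6.33 {'joint_positions': [0.4021, 0.836, 1.5596, -0.6904, 1.1711, 0.8282], 'tool_pos': [519.201, 115.0869, 24.584], 'tcp_rot': [-1.5726, -0.6954, -1.5794], 'contact_force': [-0.1053, -0.0827, -0.2555]} 40.3
tip now [519.  101.    7.7] q target (array([ 0.34769781,  0.79142487,  1.63365726, -0.73518957,  1.12205628,
        0.81577369]), np.float64(4.9693154357559026e-24))
[[[5.2, 3.2, 0.2], [0.1, -0.1, -0.0], 40.0], [[5.1, 3.1, 0.2], [0.0, -0.0, -0.1], 40.0], [[5.2, 3.2, 0.1], [0.1, -0.1, 0.0], 40.0], [[5.1, 3.2, 0.2], [0.1, -0.1, -0.0], 40.0], [[5.2, 3.1, 0.2], [0.1, -0.0, -0.0], 40.0], [[5.1, 3.2, 0.1], [0.0, -0.1, -0.1], 40.0]]
```

View pics/c1.png

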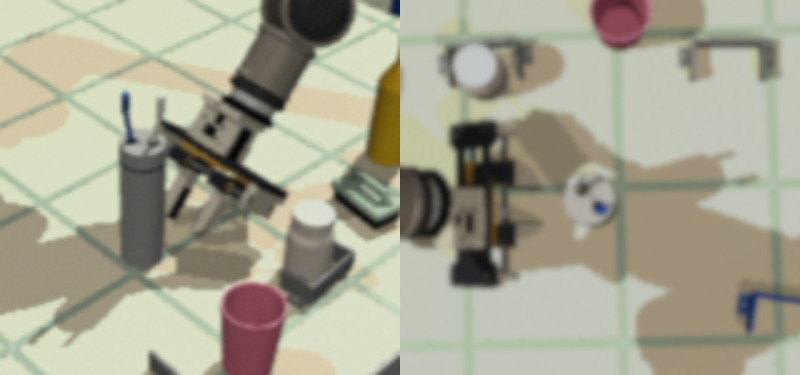

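Emit:
send_rows:
  moves:
    - [[3.9,2.4,0],[0,0,0],40]
    - [[3.9,2.4,0],[0,0,0],40]
    - [[3.9,2.4,0],[0,0,0],40]
    - [[3.9,2.4,0],[0,0,0],40]
    - [[3.9,2.4,0],[0,0,0],40]
    - [[3.9,2.4,0],[0,0,0],40]
    - [[3.9,2.4,0],[0,0,0],40]
    - [[3.9,2.4,0],[0,0,0],40]
    - [[2.3,1.9,0],[0,0,0],40]
    - [[2.3,1.9,0],[0,0,0],40]
    - [[2.3,1.9,0],[0,0,0],40]
    - [[2.3,1.9,0],[0,0,0],40]
    - [[2.3,1.9,0],[0,0,0],40]
    - [[2.3,1.9,0],[0,0,0],40]

```text
time: 8.18
tool_pos: [520.7, 59.4, 32.9]
tcp_rot: [-1.564, -0.692, -1.583]
contact_force: [0.5, 2.5, 0.5]
grip_width: 40.1
```

```bash
python3 st.py;  python3 to.py 520 -106 13 -90 40 40 40 | cut -c1-200
cat > cap.py <<'E'
import sys
from plant import viewer
import cv2, numpy as np
s=viewer.capture("scene"); t=viewer.capture("top")
cv2.imwrite("pics/s_%s.png"%sys.argv[1],s);cv2.imwrite("pics/t_%s.png"%sys.argv[1],t)
a=cv2.resize(s[130:280,250:410],None,fx=2.5,fy=2.5); b=cv2.resize(t[130:280,250:410],None,fx=2.5,fy=2.5)
cv2.imwrite("pics/c_%s.png"%sys.argv[1],np.hstack([a,b]))
E
python3 cap.py 2
```

```text
8.18 {'joint_positions': [0.3118, 0.7905, 1.6406, -0.7497, 1.098, 0.8079], 'tool_pos': [520.6803, 59.3835, 32.865], 'tcp_rot': [-1.5642, -0.6916, -1.5833], 'contact_force': [0.465, 2.5243, 0.4904]} 40.1
tip now [520.7  45.4  15.9] q target (array([ 0.04221791,  0.72280848,  1.8068761 , -0.94692328,  0.91288873,
        0.75931098]), np.float64(1.7680904079953852e-26))
[[[2.9, 2.5, 0.0], [0.0, -0.0, -0.0], 40.0], [[2.8, 2.4, 0.0], [0.0, -0.0, -0.0], 40.0], [[2.9, 2.5, 0.0], [0.0, -0.0, -0.0], 40.0], [[2.9, 2.5, 0.1], [0.0, -0.1, -0.0], 40.0], [[2.8, 2.4, -0.0], [0.0
```

View pics/c_2.png

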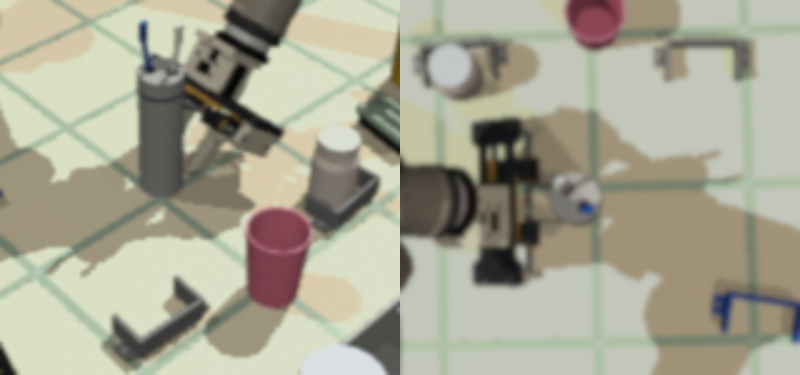

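Emit:
send_rows:
  moves:
    - [[3.7,3.3,0],[0,0,0],40]
    - [[3.7,3.3,0],[0,0,0],40]
    - [[3.7,3.3,0],[0,0,0],40]
    - [[3.7,3.3,0],[0,0,0],40]
    - [[3.7,3.3,0],[0,0,0],40]
    - [[3.7,3.3,0],[0,0,0],40]
    - [[3.7,3.3,0],[0,0,0],40]
    - [[3.7,3.3,0],[0,0,0],40]
    - [[3.7,3.3,0],[0,0,0],40]
    - [[3.7,3.3,0],[0,0,0],40]

```text
time: 9.52
tool_pos: [521.0, 6.7, 31.9]
tcp_rot: [-1.562, -0.692, -1.584]
contact_force: [-0.5, 4.7, 3.0]
grip_width: 39.9
```

```bash
python3 st.py;  python3 to.py 520 -106 13 -90 40 20 40 | cut -c1-200; python3 cap.py 3
```

```text
9.53 {'joint_positions': [0.2215, 0.7693, 1.7034, -0.8148, 1.0267, 0.7963], 'tool_pos': [520.9869, 6.6881, 31.887], 'tcp_rot': [-1.5617, -0.6918, -1.5842], 'contact_force': [-0.5404, 4.7303, 2.9559]} 39.9
tip now [521.   -7.3  14.9] q target (array([ 0.04183357,  0.72673537,  1.80298691, -0.94716187,  0.91268751,
        0.75918669]), np.float64(8.657622579665053e-23))
[[[3.7, 3.2, -0.0], [-0.0, -0.0, -0.0], 40.0], [[3.8, 3.2, -0.0], [-0.0, -0.1, -0.0], 40.0], [[3.7, 3.3, -0.0], [-0.0, 0.0, -0.1], 40.0], [[3.7, 3.2, -0.1], [-0.0, -0.0, 0.0], 40.0], [[3.7, 3.2, 0.0],
```

View pics/c_3.png

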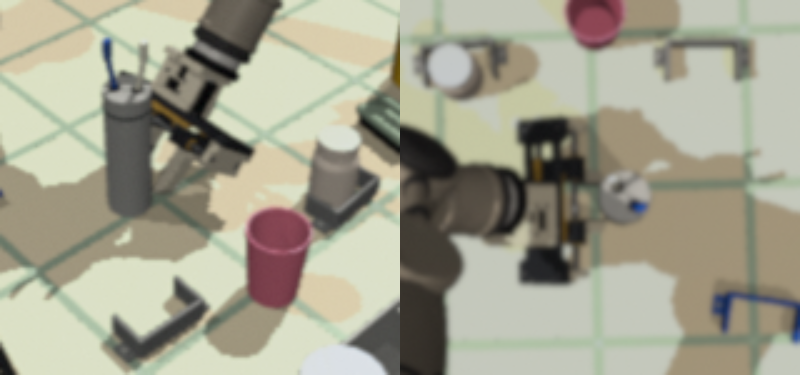

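```bash
cat > o2.py <<'E'
import sys; from ov import *
ims=[]
for st in [tuple(map(float,a.split(','))) for a in sys.argv[2:]]:
    draw(cv2.imread("pics/t_3.png"),viewer.camera_model("top"),(348,395,140,165),8,st,None,"pics/x.png");a=cv2.imread("pics/x.png")
    draw(cv2.imread("pics/s_3.png"),viewer.camera_model("scene"),(288,335,235,280),8,st,None,"pics/x.png");b=cv2.imread("pics/x.png")
    ims.append(np.vstack([a,b]))
cv2.imwrite("pics/o2_"+sys.argv[1]+".png",np.hstack(ims))
E
python3 o2.py 1 677,-133,0 681,-135,-0.02
```

```text
(no output)
```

View pics/o2_1.png

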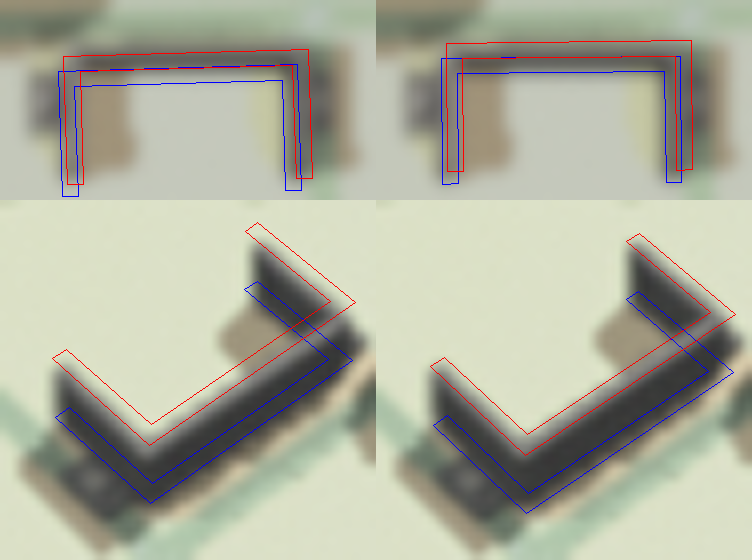

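Emit:
send_rows:
  moves:
    - [[3.8,3.3,0],[0,0,0.1],40]
    - [[3.8,3.3,0],[0,0,0.1],40]
    - [[3.8,3.3,0],[0,0,0.1],40]
    - [[3.8,3.3,0],[0,0,0.1],40]
    - [[3.8,3.3,0],[0,0,0.1],40]
    - [[3.8,3.3,0],[0,0,0.1],40]
    - [[3.8,3.3,0],[0,0,0.1],40]
    - [[3.8,3.3,0],[0,0,0.1],40]
    - [[3.8,3.3,0],[0,0,0.1],40]
    - [[3.8,3.3,0],[0,0,0.1],40]
    - [[3.8,3.3,0],[0,0,0.1],40]
    - [[3.8,3.3,0],[0,0,0.1],40]

```text
time: 11.12
tool_pos: [521.1, -57.5, 31.2]
tcp_rot: [-1.559, -0.67, -1.585]
contact_force: [-0.1, 6.1, 6.7]
grip_width: 39.9
```

```bash
python3 st.py;  python3 to.py 521 -109 14 -90 38 9 40; python3 cap.py 4
```

```text
11.12 {'joint_positions': [0.0951, 0.7413, 1.7644, -0.8808, 0.9304, 0.7564], 'tool_pos': [521.1263, -57.4959, 31.1597], 'tcp_rot': [-1.5588, -0.6698, -1.5851], 'contact_force': [-0.0859, 6.1089, 6.7264]} 39.9
tip now [521.2 -71.2  13.9] q target (array([ 0.01917041,  0.714649  ,  1.80070338, -0.91722585,  0.88723758,
        0.71391928]), np.float64(1.7477653026119105e-25))
[[[3.3, 2.6, 0.0], [-0.0, -0.1, 0.0], 40.0], [[3.3, 2.6, 0.0], [-0.0, -0.0, 0.1], 40.0], [[3.4, 2.6, 0.0], [-0.1, -0.1, 0.0], 40.0], [[3.3, 2.6, 0.0], [0.0, -0.1, 0.1], 40.0], [[3.3, 2.6, 0.0], [-0.0, -0.1, 0.0], 40.0], [[3.3, 2.6, 0.0], [-0.0, -0.0, 0.1], 40.0], [[3.4, 2.6, 0.0], [-0.0, -0.1, -0.0], 40.0], [[3.3, 2.6, 0.0], [-0.1, -0.1, 0.0], 40.0], [[3.3, 2.5, 0.0], [0.0, -0.0, 0.1], 40.0]]
```

View pics/c_4.png

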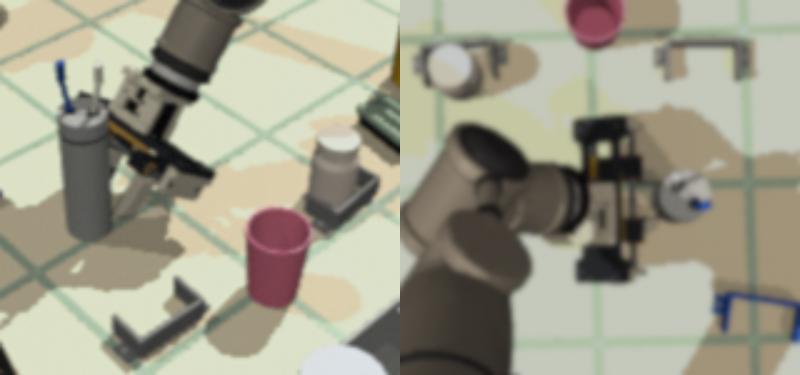

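Run:
```python
from ov import *
im=cv2.imread("pics/s_4.png"); 
draw(im,viewer.camera_model("scene"),(260,320,145,235),6,None,(521.5,-97),"pics/x1.png")
draw(cv2.imread("pics/t_4.png"),viewer.camera_model("top"),(340,390,180,230),8,None,(521.5,-97),"pics/x2.png")
a=cv2.imread("pics/x1.png");b=cv2.imread("pics/x2.png");c=np.zeros((540,760,3),np.uint8);c[:,:360]=a;c[:400,360:]=b;cv2.imwrite("pics/o4.png",c)
```

```text
(no output)
```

View pics/o4.png

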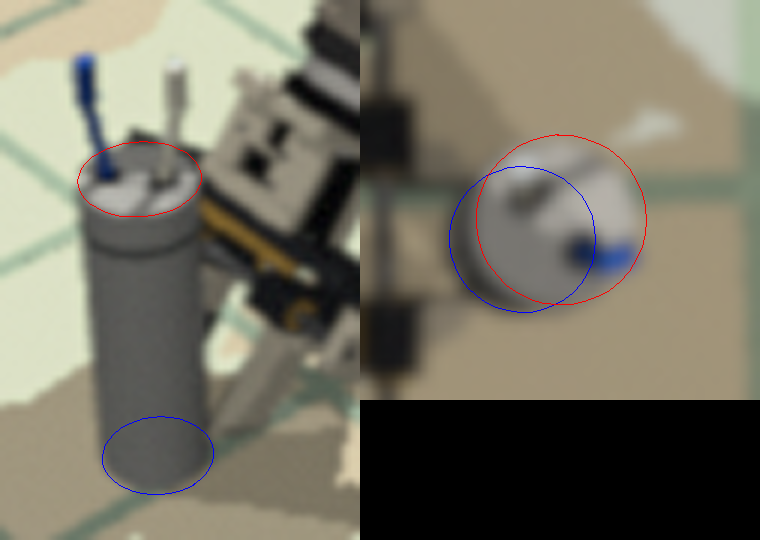

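Emit:
send_rows:
  moves:
    - [[3.9,2.7,0],[0,0,0],40]
    - [[3.9,2.7,0],[0,0,0],40]
    - [[3.9,2.7,0],[0,0,0],40]
    - [[3.9,2.7,0],[0,0,0],40]
    - [[3.9,2.7,0],[0,0,0],40]
    - [[3.9,2.8,0],[0,0,0],40]
    - [[3.9,2.8,0],[0,0,0],40]
    - [[3.9,2.8,0],[0,0,0],40]

```text
time: 12.22
tool_pos: [519.1, -98.7, 31.7]
tcp_rot: [-1.564, -0.669, -1.584]
contact_force: [-0.0, 2.6, -2.0]
grip_width: 40.0
```

```bash
python3 st.py;  python3 to.py 521 -109 14 -90 38 1 40; python3 cap.py 5
python3 - <<'E'
from ov import *
im=cv2.imread("pics/s_5.png"); 
h=(521.5,-134)
draw(im,viewer.camera_model("scene"),(250,310,145,235),6,None,h,"pics/x1.png")
draw(cv2.imread("pics/t_5.png"),viewer.camera_model("top"),(350,400,180,230),8,None,h,"pics/x2.png")
a=cv2.imread("pics/x1.png");b=cv2.imread("pics/x2.png");c=np.zeros((540,760,3),np.uint8);c[:,:360]=a;c[:400,360:]=b;cv2.imwrite("pics/o5.png",c)
E
```

```text
12.22 {'joint_positions': [0.0165, 0.7308, 1.7904, -0.9274, 0.8872, 0.7319], 'tool_pos': [519.0989, -98.6905, 31.7114], 'tcp_rot': [-1.5638, -0.6692, -1.5836], 'contact_force': [-0.038, 2.555, -2.0082]} 40.0
tip now [ 519.1 -112.3   14.5] q target (array([ 0.01887519,  0.71730188,  1.79821019, -0.91748267,  0.88700313,
        0.71394717]), np.float64(2.8809674556501097e-19))
[[[-2.8, -1.7, 1.9], [0.1, -0.6, 0.3], 40.0]]
```

View pics/o5.png

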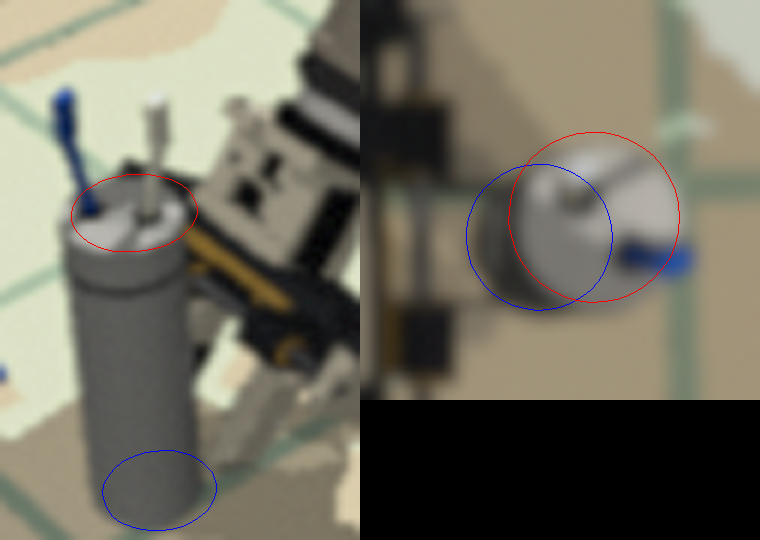

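Emit:
send_rows:
  moves:
    - [[-3,-2.4,0],[0,0,0],40]
    - [[-6,-4.6,0],[0,0,0],40]
    - [[-10,-8,0],[0,0,0],40]
    - [[-14,-11,0],[0,0,0],40]
    - [[-14,-11,0],[0,0,0],40]
    - [[-14,-11,0],[0,0,0],40]
    - [[-10,-14,0],[0,0,0],40]
    - [[0,-26,0],[0,0,0],30]
    - [[0,-30,0],[0,0,0],30]
    - [[0,-30,0],[0,0,0],30]
    - [[0,-30,0],[0,0,0],30]
    - [[0,-20,0],[0,0,0],30]

```text
time: 13.82
tool_pos: [518.6, 93.8, 146.8]
tcp_rot: [-1.568, -0.669, -1.578]
contact_force: [-0.3, -0.0, -0.8]
grip_width: 30.1
```

```bash
python3 st.py; python3 cap.py 6
cat > p2.py <<'E'
from plan import *
q=now()
seeds=[[-.6,.5,2.3,j4,j5,j6] for j4 in(1,1.8,2.3,3) for j5 in(.4,.9) for j6 in(-2.5,-1,1,2.2)]
for th in(40,45,50):
 for name,pt in dict(hi=(420,-139,170),lo=(440,-139,14),end=(655,-136,14)).items():
  for fl in(False,True):
    Rd=tippose(*pt,0,th,fl); sols=[]
    for s in seeds:
        k,c=ik(*Rd,s)
        if c<1e-6 and not any(np.abs(k-m).max()<.05 for m in sols): sols.append(k)
    print(th,name,fl,[m.round(2).tolist() for m in sols])
E
python3 p2.py
```

```text
13.82 {'joint_positions': [0.3606, 0.628, 1.5454, -0.6443, 1.305, 0.6501], 'tool_pos': [518.6463, 93.8344, 146.7957], 'tcp_rot': [-1.5684, -0.669, -1.5782], 'contact_force': [-0.2708, -0.0189, -0.8265]} 30.1
40 hi False [[-0.86, -0.02, 2.39, 1.13, 0.57, 2.93]]
40 hi True [[-0.86, -0.02, 2.39, 1.13, 0.57, -0.21]]
40 lo False [[-0.8, 0.49, 2.52, 2.2, 0.61, 1.74]]
40 lo True [[-0.8, 0.49, 2.52, 2.2, 0.61, -1.4]]
40 end False [[-0.45, 0.66, 1.97, 2.0, 0.31, 2.34]]
40 end True [[-0.45, 0.66, 1.97, 2.0, 0.31, -0.81]]
45 hi False [[-0.93, -0.01, 2.46, 1.35, 0.62, 2.65]]
45 hi True [[-0.93, -0.01, 2.46, 1.35, 0.62, -0.49]]
45 lo False [[-0.86, 0.55, 2.57, 2.27, 0.77, 1.59]]
45 lo True [[-0.86, 0.55, 2.57, 2.27, 0.77, -1.55]]
45 end False [[-0.47, 0.68, 2.03, 2.28, 0.44, 2.04]]
45 end True [[-0.47, 0.68, 2.03, 2.28, 0.44, -1.1]]
50 hi False [[-1.0, 0.01, 2.53, 1.53, 0.7, 2.41]]
50 hi True [[-1.0, 0.01, 2.53, 1.53, 0.7, -0.73]]
50 lo False [[-0.92, 0.64, 2.62, 2.29, 0.95, 1.46]]
50 lo True [[-0.92, 0.64, 2.62, 2.29, 0.95, -1.69]]
50 end False [[-0.49, 0.71, 2.08, 2.42, 0.58, 1.87]]
50 end True [[-0.49, 0.71, 2.08, 2.42, 0.58, -1.27]]
```

View pics/c_6.png

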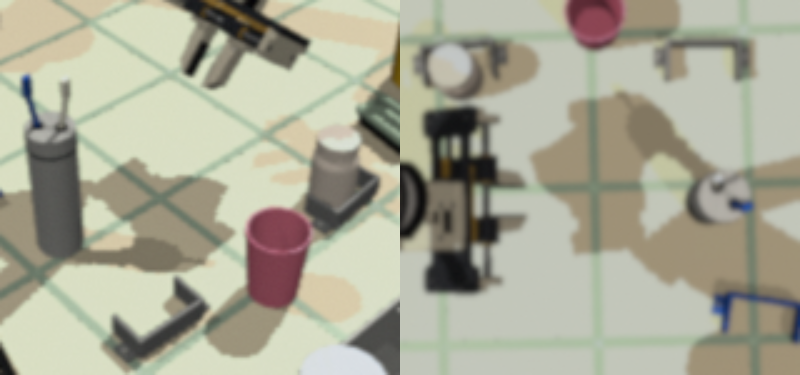

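```bash
cat > p3.py <<'E'
from plan import *
q=now()
hi=ik(*tippose(415,-100,200,0,45,True),[-.93,0,2.46,1.35,.62,-.49])
print(q.round(2),hi)
hi=hi[0]
for k in range(0,17,2):
    a=q+(hi-q)*k/16; p,Rt=fk(a,P,S);Rt=(Rt*C).as_matrix()
    print(k,a.round(2),"tcp",p.round(),"tip",(p+22*Rt[:,1]).round(),"Y",Rt[:,1].round(2),"bodycorner z",round(min((p-44*Rt[:,1]+sx*37*Rt[:,0]+sz*95*Rt[:,2])[2] for sx in(-1,1) for sz in(-1,1))), "cam",(p-135*Rt[:,1]-66*Rt[:,0]).round())
print(json.dumps(rows(q,[hi],[18],30)))
E
python3 p3.py
python3 - <<'E'
from plant import viewer
from h import *
print(bp(viewer.camera_model("top"),(377.8,208.6),175))
E
```

```text
[ 0.36  0.63  1.54 -0.65  1.3   0.65] (array([-0.83005727, -0.14836821,  2.45914135,  1.20405875,  0.59317677,
       -0.22440219]), np.float64(1.7797722509867768e-19))
0 [ 0.36  0.63  1.54 -0.65  1.3   0.65] tcp [516.  93. 150.] tip [516.  80. 132.] Y [ 0.   -0.62 -0.78] bodycorner z 161 cam [516. 229. 215.]
2 [ 0.21  0.53  1.66 -0.41  1.21  0.54] tcp [472.  65. 135.] tip [469.  56. 115.] Y [-0.13 -0.41 -0.9 ] bodycorner z 152 cam [496. 180. 229.]
4 [ 0.06  0.43  1.77 -0.18  1.13  0.43] tcp [438.  55. 131.] tip [435.  51. 109.] Y [-0.17 -0.18 -0.97] bodycorner z 154 cam [478. 140. 248.]
6 [-0.09  0.34  1.89  0.05  1.04  0.32] tcp [419.  51. 136.] tip [417.  52. 114.] Y [-0.11  0.05 -0.99] bodycorner z 168 cam [462. 104. 270.]
8 [-0.23  0.24  2.    0.28  0.95  0.21] tcp [414.  45. 149.] tip [415.  50. 128.] Y [ 0.02  0.22 -0.97] bodycorner z 174 cam [449.  67. 294.]
10 [-0.38  0.14  2.12  0.51  0.86  0.1 ] tcp [418.  29. 167.] tip [423.  36. 147.] Y [ 0.22  0.31 -0.93] bodycorner z 186 cam [434.  28. 316.]
12 [-0.53  0.05  2.23  0.74  0.77 -0.01] tcp [422.  -2. 186.] tip [432.   4. 1
[... 364 characters left out ...]
, 15, -20], [-4.0, 1.7, 5.8], 30], [[7, 12, -18], [-3.4, 2.2, 5.9], 30], [[6, 9, -16], [-2.7, 2.7, 6.1], 30], [[6, 5, -13], [-2.1, 3.0, 6.0], 30], [[5, 2, -11], [-1.4, 3.3, 6.1], 30], [[4, 0, -8], [-0.7, 3.7, 6.0], 30], [[4, -3, -6], [-0.1, 3.9, 5.9], 30], [[3, -5, -3], [0.6, 4.2, 5.7], 30], [[2, -7, 1], [1.3, 4.3, 5.5], 30], [[3, -9, 3], [1.8, 4.6, 5.3], 30], [[2, -10, 6], [2.4, 4.6, 5.0], 30], [[3, -11, 9], [3.0, 4.8, 4.7], 30], [[2, -11, 12], [3.4, 4.8, 4.4], 30], [[4, -13, 14], [3.9, 4.9, 4.0], 30], [[4, -13, 16], [4.3, 4.9, 3.7], 30], [[5, -12, 19], [4.7, 5.0, 3.4], 30], [[5, -13, 21], [5.0, 5.0, 2.9], 30], [[8, -13, 22], [5.3, 5.0, 2.6], 30]]
[ 516.40490004 -131.31341347  175.        ]
```

Emit:
send_rows:
  moves:
    - [[7,15,-20],[-4,1.7,5.8],30]
    - [[7,12,-18],[-3.4,2.2,5.9],30]
    - [[6,9,-16],[-2.7,2.7,6.1],30]
    - [[6,5,-13],[-2.1,3,6],30]
    - [[5,2,-11],[-1.4,3.3,6.1],30]
    - [[4,0,-8],[-0.7,3.7,6],30]
    - [[4,-3,-6],[-0.1,3.9,5.9],30]
    - [[3,-5,-3],[0.6,4.2,5.7],30]
    - [[2,-7,1],[1.3,4.3,5.5],30]
    - [[3,-9,3],[1.8,4.6,5.3],30]
    - [[2,-10,6],[2.4,4.6,5],30]
    - [[3,-11,9],[3,4.8,4.7],30]
    - [[2,-11,12],[3.4,4.8,4.4],30]
    - [[4,-13,14],[3.9,4.9,4],30]
    - [[4,-13,16],[4.3,4.9,3.7],30]
    - [[5,-12,19],[4.7,5,3.4],30]
    - [[5,-13,21],[5,5,2.9],30]
    - [[8,-13,22],[5.3,5,2.6],30]
    - [[0,0,0],[0,0,0],30]

```text
time: 16.3
tool_pos: [382.9, -105.2, 199.8]
tcp_rot: [-1.621, 0.781, 3.038]
contact_force: [0.6, -0.1, -0.1]
grip_width: 30.0
```

```bash
python3 st.py 7; python3 cap.py 7; python3 to.py 430 -137 120 0 45 8 30 fl
python3 - <<'E'
from plant import *
print(spot_point("wrist","holder"),spot_point("wrist","stall_seat"))
E
```

```text
16.3 {'joint_positions': [-0.906, -0.0525, 2.4864, 1.3579, 0.5859, -0.3982], 'tool_pos': [382.8511, -105.1733, 199.7931], 'tcp_rot': [-1.6207, 0.7814, 3.0381], 'contact_force': [0.5525, -0.1085, -0.1236]} 30.0
tip now [ 399.8 -105.5  184.8] q target (array([-0.88979609,  0.1724159 ,  2.49931838,  1.70965176,  0.58803012,
       -0.88389853]), np.float64(4.32242534112988e-29))
[[[2.8, 8.5, 4.0], [-0.1, -0.5, 0.0], 30.0], [[2.8, 8.5, 4.0], [-0.2, -0.5, 0.0], 30.0], [[2.8, 8.4, 4.1], [-0.1, -0.5, 0.0], 30.0], [[2.9, 8.5, 4.0], [-0.2, -0.5, 0.0], 30.0], [[2.9, 8.4, 4.0], [-0.1, -0.5, 0.1], 30.0], [[3.0, 8.5, 4.0], [-0.2, -0.5, -0.0], 30.0], [[3.0, 8.4, 4.0], [-0.1, -0.5, -0.0], 30.0], [[3.0, 8.4, 4.0], [-0.2, -0.5, -0.0], 30.0]]
[{'point': [345.6, 216.9], 'conf': 0.63}] []
```

View pics/w7.png

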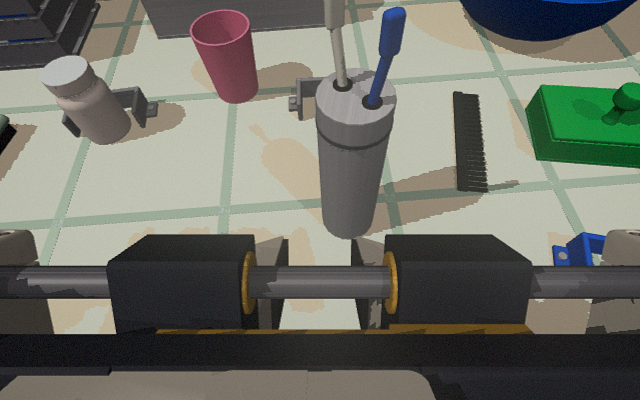

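View pics/c_7.png

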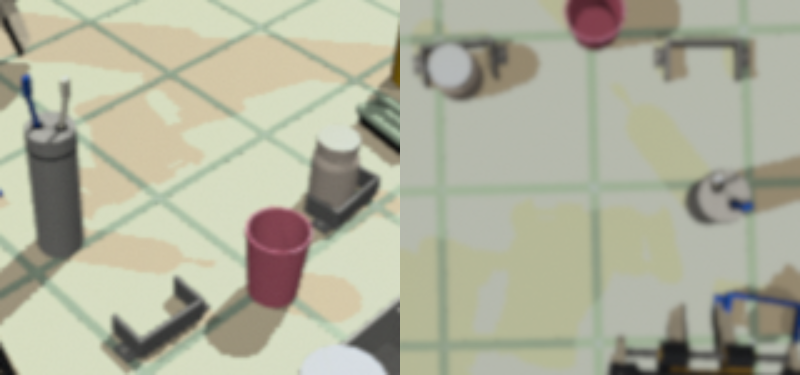

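Run:
```python
from plant import viewer
from h import *
import json
mt=viewer.camera_model("top"); ms=viewer.camera_model("scene")
for p in [(391,257),(458,241),(377,248),(378,262),(411,250),(410,266)]: print(p,bp(mt,p,15).round())
print("scene",bp(ms,(230,208)).round())
m=json.load(open('w7.json'))
print(bp(m,(345.6,216.9)).round(1), "holder base from wrist bottom", bp(m,(348,238)).round(1))
for p in[(300,112),(325,75),(297,105)]: print(p,bp(m,p).round(1))
im=cv2.imread("pics/w7.png"); cv2.imwrite("pics/w7z.png",cv2.resize(im[60:250,270:420],None,fx=4,fy=3))
cv2.imwrite("pics/t7z.png",cv2.resize(cv2.imread("pics/t_7.png")[190:290,340:420],None,fx=6,fy=6,interpolation=cv2.INTER_CUBIC))
```

```text
(391, 257) [ 376. -185.   15.]
(458, 241) [ 419. -387.   15.]
(377, 248) [ 403. -144.   15.]
(378, 262) [ 362. -146.   15.]
(411, 250) [ 395. -246.   15.]
(410, 266) [ 348. -241.   15.]
scene [ 362. -193.    0.]
[ 517.5 -137.4    0. ] holder base from wrist bottom [ 491.7 -137.2    0. ]
(300, 112) [682.3 -93.4   0. ]
(325, 75) [ 752.1 -132.4    0. ]
(297, 105) [695.8 -89.8   0. ]
```

View pics/t7z.png

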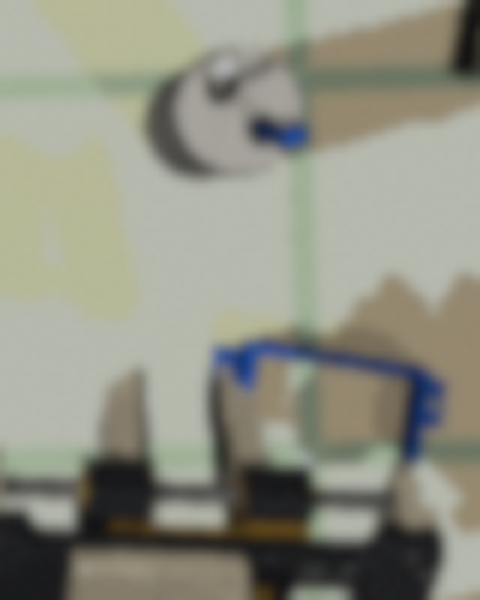

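```bash
python3 - <<'E'
from ov import *
import json
m=json.load(open('w7.json')); im=cv2.imread("pics/w7.png")
o=[]
for st,h in [((680,-134,0),(518,-137)),((683,-137,-0.02),(518,-137))]:
    draw(im,m,(280,420,60,250),2.7,st,h,"pics/x.png"); o.append(cv2.imread("pics/x.png"))
cv2.imwrite("pics/o7.png",np.hstack(o))
E
python3 to.py 455 -137 150 0 42 8 30 fl
```

```text
tip now [ 400.  -105.4  184.9] q target (array([-0.78171049,  0.11729803,  2.36805117,  1.40851393,  0.49800884,
       -0.4513257 ]), np.float64(3.541517078279868e-31))
[[[-2.2, 8.0, 3.7], [-0.1, -0.5, -0.4], 30.0], [[-2.2, 8.0, 3.7], [-0.2, -0.5, -0.3], 30.0], [[-2.2, 8.0, 3.8], [-0.1, -0.5, -0.4], 30.0], [[-2.3, 8.0, 3.8], [-0.1, -0.5, -0.4], 30.0], [[-2.3, 7.9, 3.9], [-0.2, -0.5, -0.3], 30.0], [[-2.3, 7.9, 3.9], [-0.1, -0.5, -0.4], 30.0], [[-2.3, 7.9, 3.9], [-0.1, -0.5, -0.4], 30.0], [[-2.3, 7.8, 4.0], [-0.2, -0.5, -0.3], 30.0]]
```

View pics/o7.png

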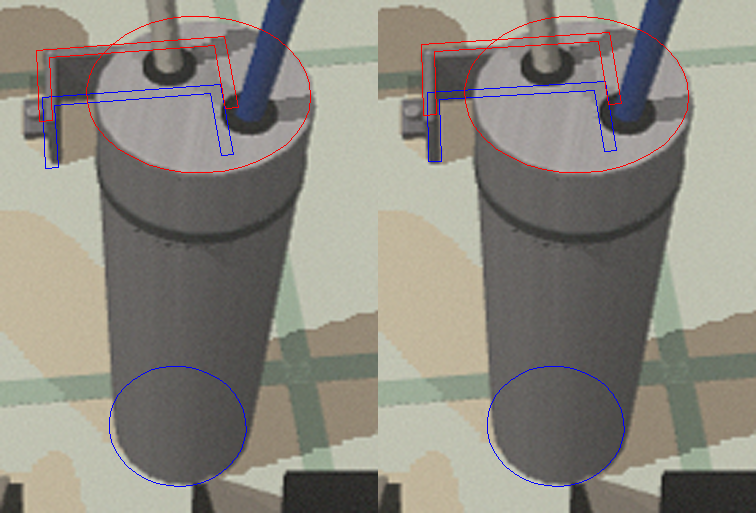

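Emit:
send_rows:
  moves:
    - [[-2.2,8,3.8],[-0.1,-0.5,-0.4],30]
    - [[-2.2,8,3.8],[-0.1,-0.5,-0.4],30]
    - [[-2.2,8,3.8],[-0.1,-0.5,-0.4],30]
    - [[-2.2,8,3.8],[-0.1,-0.5,-0.4],30]
    - [[-2.3,8,3.9],[-0.1,-0.5,-0.4],30]
    - [[-2.3,8,3.9],[-0.1,-0.5,-0.3],30]
    - [[-2.3,8,3.9],[-0.1,-0.5,-0.3],30]
    - [[-2.3,8,3.9],[-0.1,-0.5,-0.3],30]
    - [[0,0,0],[0,0,0],30]

```text
time: 17.68
tool_pos: [445.9, -139.0, 162.7]
tcp_rot: [-1.563, 0.729, -3.132]
contact_force: [0.7, 1.1, 0.9]
grip_width: 30.3
```

```bash
python3 st.py 8;  python3 to.py 455 -138 16 0 42 9 30 fl
```

```text
17.68 {'joint_positions': [-0.7806, 0.1852, 2.341, 1.4774, 0.4893, -0.5379], 'tool_pos': [445.8566, -139.0316, 162.7407], 'tcp_rot': [-1.5633, 0.7287, -3.1315], 'contact_force': [0.6615, 1.1395, 0.9341]} 30.3
tip now [ 460.2 -138.8  146.4] q target (array([-0.78483409,  0.51631186,  2.49423939,  2.23767728,  0.64577671,
       -1.41674015]), np.float64(7.686550235462744e-21))
[[[10.1, 10.4, -0.2], [-0.0, 0.0, 0.0], 30.0], [[10.1, 10.4, -0.1], [-0.0, 0.1, 0.1], 30.0], [[10.1, 10.4, -0.2], [-0.0, 0.0, -0.0], 30.0], [[10.1, 10.5, -0.2], [-0.0, 0.1, 0.0], 30.0], [[10.1, 10.4, -0.1], [-0.0, 0.0, 0.0], 30.0], [[10.1, 10.4, -0.1], [-0.0, 0.1, 0.1], 30.0], [[10.1, 10.3, -0.1], [-0.0, 0.0, -0.0], 30.0], [[10.2, 10.4, -0.2], [-0.0, 0.1, 0.0], 30.0], [[10.1, 10.4, -0.1], [-0.0, 0.0, 0.1], 30.0]]
```

Emit:
send_rows:
  moves:
    - [[10,10.3,-0.1],[0,0,0],30]
    - [[10,10.3,-0.1],[0,0,0],30]
    - [[10,10.3,-0.1],[0,0,0],30]
    - [[10,10.3,-0.1],[0,0,0],30]
    - [[10,10.3,-0.1],[0,0,0],30]
    - [[10,10.3,-0.1],[0,0,0],30]
    - [[10,10.3,-0.1],[0,0,0],30]
    - [[0,0,0],[0,0,0],30]

```text
time: 18.73
tool_pos: [440.7, -139.2, 61.6]
tcp_rot: [-1.558, 0.731, -3.13]
contact_force: [0.2, 0.6, -0.5]
grip_width: 30.1
```

```bash
python3 st.py 9;  python3 to.py 460 -137.5 16 0 42 4 30 fl; python3 cap.py 9
```

```text
18.73 {'joint_positions': [-0.7932, 0.5133, 2.4539, 2.1886, 0.6184, -1.3714], 'tool_pos': [440.665, -139.2464, 61.5976], 'tcp_rot': [-1.5583, 0.7313, -3.1301], 'contact_force': [0.2134, 0.6103, -0.5035]} 30.1
tip now [ 455.6 -139.4   45.8] q target (array([-0.76867876,  0.52655826,  2.48113908,  2.25249641,  0.64232813,
       -1.41524617]), np.float64(1.6347703637259332e-28))
[[[4.2, 6.3, -0.5], [-0.1, 0.1, 0.0], 30.0], [[4.1, 6.2, -0.5], [-0.0, 0.2, 0.0], 30.0], [[4.2, 6.3, -0.5], [-0.1, 0.1, 0.0], 30.0], [[4.1, 6.3, -0.5], [-0.1, 0.1, 0.0], 30.0]]
```

View pics/w9.png

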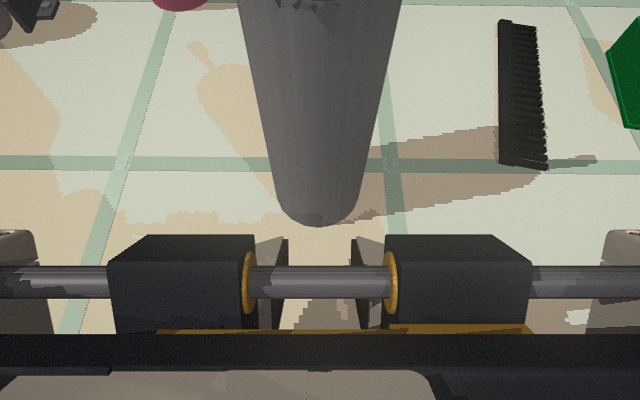

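View pics/c_9.png

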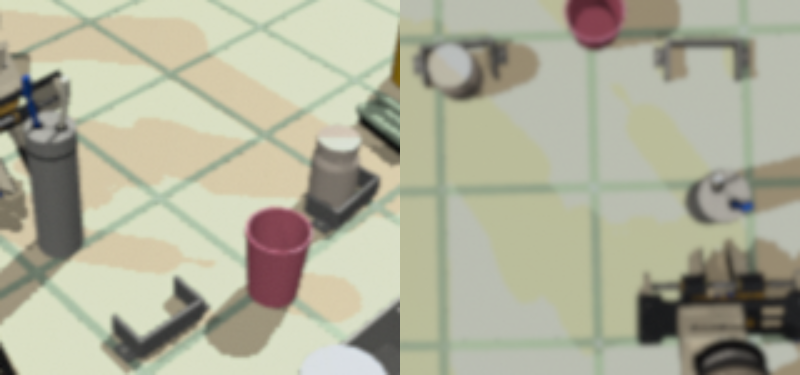

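Emit:
send_rows:
  moves:
    - [[4,6.2,0],[0,0,0],30]
    - [[4,6.2,0],[0,0,0],30]
    - [[4,6,0],[0,0,0],30]
    - [[4,6,0],[0,0,0],30]
    - [[0,0,0],[0,0,0],30]

```text
time: 19.5
tool_pos: [446.6, -140.4, 33.0]
tcp_rot: [-1.553, 0.735, -3.126]
contact_force: [-0.2, 1.8, 0.3]
grip_width: 30.1
```

```bash
python3 st.py;  python3 to.py 652 -135.5 15 0 45 39 30 fl|cut -c1-500
```

```text
19.5 {'joint_positions': [-0.7811, 0.6217, 2.454, 2.3167, 0.6893, -1.5183], 'tool_pos': [446.5778, -140.377, 32.9743], 'tcp_rot': [-1.553, 0.7352, -3.1258], 'contact_force': [-0.2182, 1.8073, 0.3332]} 30.1
tip now [ 461.3 -140.5   16.7] q target (array([-0.47178021,  0.68896043,  2.02425402,  2.28613446,  0.43975709,
       -1.11133908]), np.float64(4.895600334938513e-19))
[[[-3.6, 3.3, -0.1], [-0.0, 0.0, 0.1], 30.0], [[-3.5, 3.3, -0.1], [-0.0, 0.0, 0.0], 30.0], [[-3.6, 3.3, -0.1], [-0.0, 0.1, 0.1], 30.0], [[-3.6, 3.4, -0.1], [-0.0, -0.0, 0.1], 30.0], [[-3.5, 3.3, -0.1], [-0.1, -0.0, 0.1], 30.0], [[-3.6, 3.3, -0.2], [0.0, 0.0, 0.0], 30.0], [[-3.5, 3.4, -0.1], [0.0, 0.0, 0.1], 30.0], [[-3.5, 3.3, -0.1], [0.0, 0.0, 0.1], 30.0], [[-3.6, 3.4, -0.1], [0.0, 0.1, 0.1], 30.0], [[-3.5, 3.3, -0.1], [-0.0, -0.0, 0.0], 30.0], [[-3.5, 3.4, -0.1], [-0.0, -0.0, 0.1], 30.0], [[-3
```

Emit:
send_rows:
  moves:
    - [[-3.6,3.3,-0.1],[0,0,0.1],30]
    - [[-3.6,3.3,-0.1],[0,0,0.1],30]
    - [[-3.6,3.3,-0.1],[0,0,0.1],30]
    - [[-3.6,3.3,-0.1],[0,0,0.1],30]
    - [[-2.2,2,-0.1],[0,0,0.1],30]
    - [[-2.2,2,-0.1],[0,0,0.1],30]
    - [[-2.2,2,-0.1],[0,0,0.1],30]
    - [[-2.5,2.3,-0.1],[0,0,0.1],30]
    - [[-3,2.7,-0.1],[0,0,0.1],30]
    - [[-3.3,3,-0.1],[0,0,0.1],30]
    - [[-3.6,3.3,-0.1],[0,0,0.1],30]
    - [[-3.6,3.3,-0.1],[0,0,0.1],30]

```text
time: 21.0
tool_pos: [498.9, -138.3, 33.0]
tcp_rot: [-1.554, 0.755, -3.127]
contact_force: [-2.8, -0.1, 0.4]
grip_width: 29.4
```

```bash
python3 st.py 10;  python3 to.py 652 -135.5 15 0 45 30 30 fl|cut -c1-300;python3 cap.py 10
```

```text
21.0 {'joint_positions': [-0.6684, 0.6342, 2.3415, 2.3499, 0.6306, -1.4163], 'tool_pos': [498.8629, -138.2774, 33.0044], 'tcp_rot': [-1.554, 0.755, -3.1268], 'contact_force': [-2.8133, -0.0591, 0.4468]} 29.4
tip now [ 514.6 -138.6   17.2] q target (array([-0.47145231,  0.69382352,  2.0207718 ,  2.28883317,  0.44056163,
       -1.11399232]), np.float64(1.8812725361739176e-23))
[[[-3.3, 3.2, -0.1], [-0.0, 0.0, 0.1], 30.0], [[-3.2, 3.2, -0.1], [-0.0, 0.0, 0.0], 30.0], [[-3.3, 3.2, -0.0], [-0.0, 0.1, 0.1], 30.0], [[-3.2, 3.2, -0.1], [-0.0, -0.0, 0.0], 30.0], [[-3.3, 3.2, -0.1], [-0.1, 0.0, 0.1], 30.0], [[-3.2, 3.2, -0.1], [0.0, 0.0, 0.0], 30.0], [[-3.3, 3.2, -0.1], [0.0, 0.1
```

View pics/w10.png

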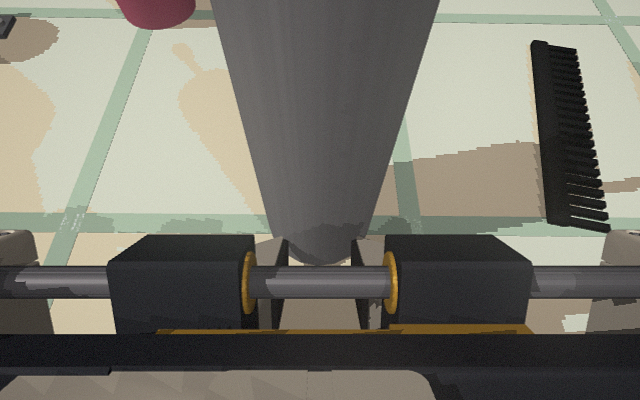

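View pics/c_10.png

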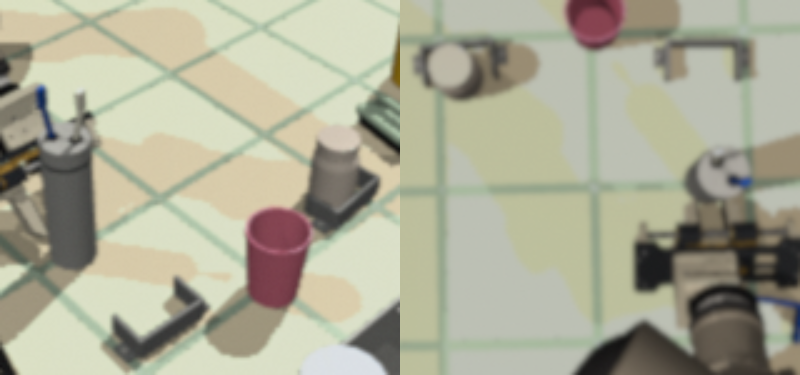

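Emit:
send_rows:
  moves:
    - [[-3.3,3.2,-0.1],[0,0,0],30]
    - [[-3.3,3.2,-0.1],[0,0,0],30]
    - [[-3.3,3.2,-0.1],[0,0,0],30]
    - [[-3.3,3.2,-0.1],[0,0,0],30]
    - [[-3.3,3.2,-0.1],[0,0,0.1],30]
    - [[-3.3,3.2,-0.1],[0,0,0.1],30]
    - [[-3.3,3.2,-0.1],[0,0,0.1],30]
    - [[-3.3,3.2,-0.1],[0,0,0.1],30]
    - [[-3.3,3.2,-0.1],[0,0,0.1],30]
    - [[-3.3,3.2,-0.1],[0,0,0.1],30]
    - [[-3.3,3.2,-0.1],[0,0,0.1],30]
    - [[-3.3,3.2,-0.1],[0,0,0.1],30]
    - [[-3.3,3.2,-0.1],[0,0,0.1],30]
    - [[-3.3,3.2,-0.1],[0,0,0.1],30]

```text
time: 22.9
tool_pos: [567.3, -136.4, 32.5]
tcp_rot: [-1.554, 0.774, -3.126]
contact_force: [-1.8, -0.4, 1.2]
grip_width: 29.8
```

```bash
python3 st.py 11;  python3 to.py 652 -135.5 15 0 45 15 30 fl|cut -c1-300;python3 cap.py 11
```

```text
22.9 {'joint_positions': [-0.5573, 0.6651, 2.1849, 2.3581, 0.5425, -1.2936], 'tool_pos': [567.2762, -136.4056, 32.5263], 'tcp_rot': [-1.5539, 0.7738, -3.1264], 'contact_force': [-1.753, -0.3528, 1.2366]} 29.8
tip now [ 583.3 -136.7   17. ] q target (array([-0.47141578,  0.69688564,  2.0186267 ,  2.29035021,  0.44115409,
       -1.11563298]), np.float64(1.6502175771307987e-24))
[[[-3.2, 3.3, -0.1], [-0.0, 0.0, 0.0], 30.0], [[-3.1, 3.3, -0.0], [-0.0, 0.1, 0.1], 30.0], [[-3.2, 3.3, -0.1], [-0.1, 0.0, 0.0], 30.0], [[-3.2, 3.3, -0.0], [0.0, 0.1, 0.1], 30.0], [[-3.1, 3.3, -0.1], [-0.0, 0.0, 0.0], 30.0], [[-3.2, 3.3, -0.0], [-0.0, 0.1, 0.0], 30.0], [[-3.1, 3.3, -0.1], [-0.1, -0.
```

View pics/c_11.png

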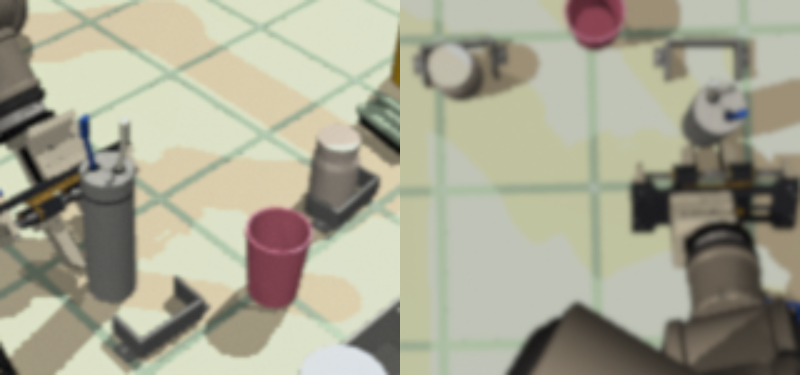

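View pics/w11.png

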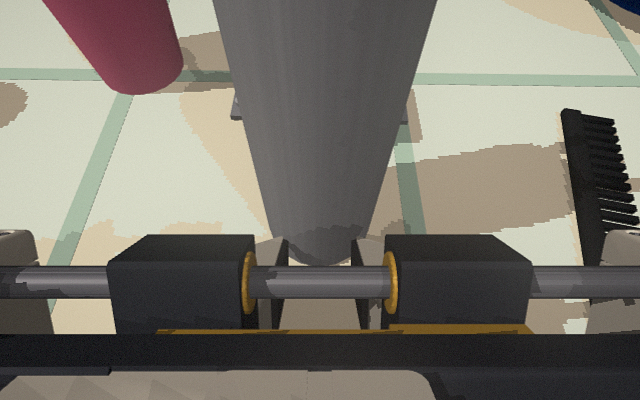

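Emit:
send_rows:
  moves:
    - [[-3.2,3.3,-0.1],[0,0,0],30]
    - [[-3.2,3.3,-0.1],[0,0,0],30]
    - [[-3.2,3.3,-0.1],[0,0,0],30]
    - [[-3.2,3.3,-0.1],[0,0,0],30]
    - [[-3.2,3.3,-0.1],[0,0,0],30]
    - [[-3.2,3.3,-0.1],[0,0,0],30]
    - [[-3.2,3.3,-0.1],[0,0,0],30]
    - [[-3.2,3.3,0],[0,0,0],30]
    - [[-3.2,3.3,0],[0,0,0],30]
    - [[-3,3,0],[0,0,0],30]

```text
time: 24.3
tool_pos: [615.8, -135.5, 31.8]
tcp_rot: [-1.554, 0.775, -3.127]
contact_force: [-4.4, 0.8, 2.8]
grip_width: 30.3
```

```bash
python3 st.py 12;  python3 to.py 652 -135.5 15 0 45 5 30 fl|cut -c1-300;python3 cap.py 12
```

```text
24.3 {'joint_positions': [-0.4947, 0.6925, 2.0628, 2.3205, 0.4623, -1.183], 'tool_pos': [615.7801, -135.5141, 31.7523], 'tcp_rot': [-1.5539, 0.7746, -3.1265], 'contact_force': [-4.4063, 0.8477, 2.7739]} 30.3
tip now [ 631.8 -135.7   16.3] q target (array([-0.47166487,  0.69851838,  2.01772456,  2.29114228,  0.44171316,
       -1.11675993]), np.float64(3.0868231991887167e-30))
[[[-2.7, 3.0, -0.0], [-0.1, 0.1, 0.1], 30.0], [[-2.6, 3.0, -0.0], [-0.0, 0.2, 0.1], 30.0], [[-2.7, 3.0, -0.0], [-0.1, 0.1, 0.1], 30.0], [[-2.6, 3.1, -0.1], [-0.1, 0.1, 0.2], 30.0], [[-2.7, 3.0, 0.0], [-0.1, 0.1, 0.1], 30.0]]
```

View pics/c_12.png

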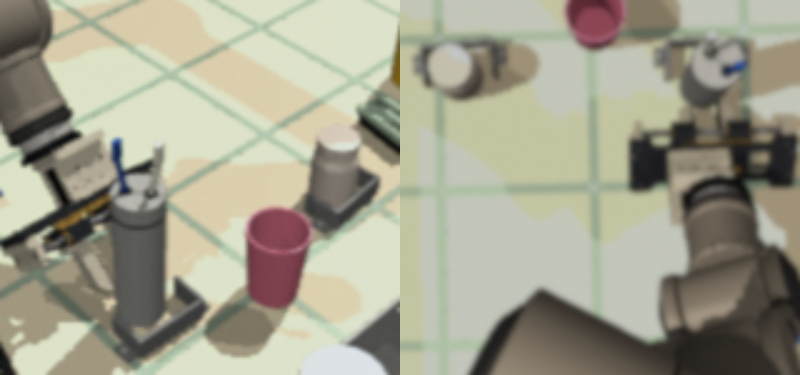

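View pics/w12.png

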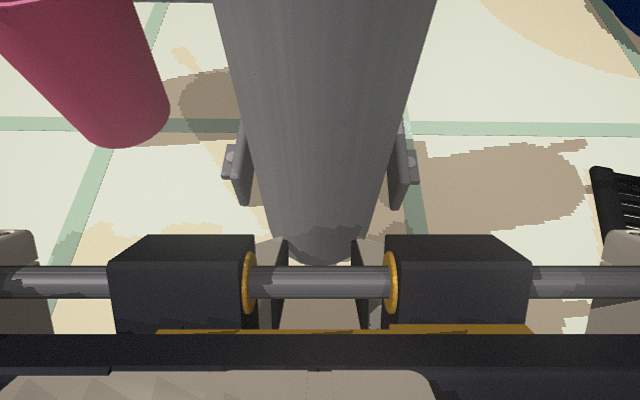

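Emit:
send_rows:
  moves:
    - [[-2,2,0],[0,0,0],30]
    - [[-2,2,0],[0,0,0],30]
    - [[-2,2,0],[0,0,0],30]
    - [[-2,2,0],[0,0,0],30]

```text
time: 24.95
tool_pos: [627.2, -135.5, 31.3]
tcp_rot: [-1.554, 0.774, -3.127]
contact_force: [-4.4, 0.2, 2.9]
grip_width: 29.9
```

Emit:
send_rows:
  moves:
    - [[-1.4,1.4,0],[0,0,0],30]
    - [[-1.4,1.4,0],[0,0,0],30]

```text
time: 25.2
tool_pos: [631.5, -135.4, 31.3]
tcp_rot: [-1.554, 0.774, -3.127]
contact_force: [-4.2, 0.4, 2.1]
grip_width: 30.0
```

Emit:
send_rows:
  moves:
    - [[-1.2,1.2,0],[0,0,0],30]

```text
time: 25.32
tool_pos: [633.4, -135.4, 31.3]
tcp_rot: [-1.554, 0.774, -3.127]
contact_force: [-3.9, -0.3, 3.4]
grip_width: 30.1
```

Emit:
send_rows:
  moves:
    - [[-1,1,0],[0,0,0],30]

```text
time: 25.45
tool_pos: [634.9, -135.4, 31.3]
tcp_rot: [-1.554, 0.774, -3.127]
contact_force: [-5.0, 0.0, 2.8]
grip_width: 30.1
```

Emit:
send_rows:
  moves:
    - [[-1,1,0],[0,0,0],30]

```text
time: 25.58
tool_pos: [636.3, -135.4, 31.3]
tcp_rot: [-1.554, 0.774, -3.127]
contact_force: [-4.0, 0.1, 2.8]
grip_width: 30.0
```

Emit:
send_rows:
  moves:
    - [[-1,1,0],[0,0,0],30]

```text
time: 25.7
tool_pos: [637.8, -135.4, 31.2]
tcp_rot: [-1.554, 0.774, -3.127]
contact_force: [-7.9, -0.0, 5.3]
grip_width: 30.0
```

```bash
python3 st.py 13; python3 cap.py 13
python3 - <<'E'
import cv2,numpy as np
a=cv2.resize(cv2.imread("pics/s_13.png")[195:280,280:350],None,fx=5,fy=5,interpolation=cv2.INTER_CUBIC)
b=cv2.resize(cv2.imread("pics/t_13.png")[135:190,340:410],None,fx=6,fy=6,interpolation=cv2.INTER_CUBIC)
c=np.zeros((430,780,3),np.uint8);c[:a.shape[0],:350]=a;c[:b.shape[0],350:350+b.shape[1]]=b;cv2.imwrite("pics/z13.png",c)
E
```

```text
25.7 {'joint_positions': [-0.4707, 0.7076, 2.0053, 2.2887, 0.4261, -1.1234], 'tool_pos': [637.7634, -135.4163, 31.2481], 'tcp_rot': [-1.5541, 0.7738, -3.1269], 'contact_force': [-7.9143, -0.0487, 5.3162]} 30.0
```

View pics/z13.png

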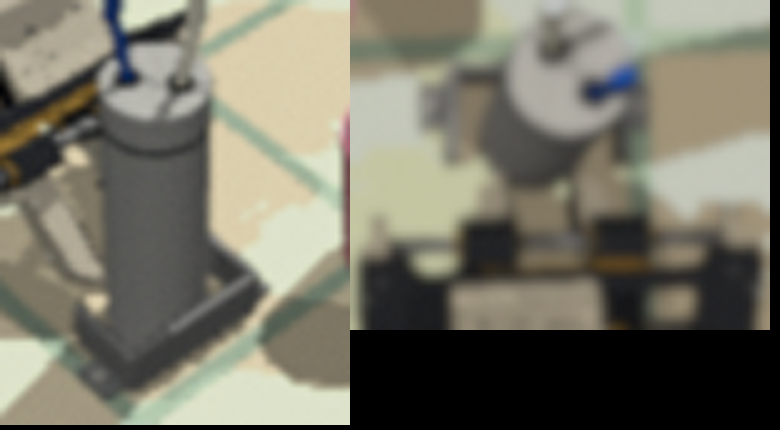

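View pics/w13.png

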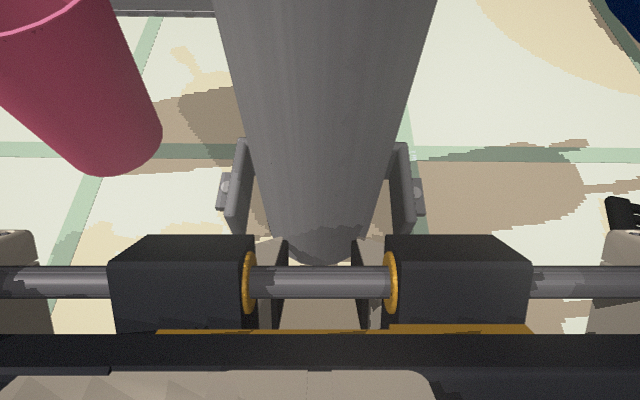

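Emit:
send_rows:
  moves:
    - [[-0.7,0.6,0],[0,0,0],30]

```text
time: 25.98
tool_pos: [638.0, -135.4, 31.0]
tcp_rot: [-1.554, 0.772, -3.127]
contact_force: [-11.4, -0.9, 5.9]
grip_width: 30.3
```

Emit:
send_rows:
  moves:
    - [[-0.3,0.2,0],[0,0,0],30]

```text
time: 26.1
tool_pos: [637.9, -135.3, 30.9]
tcp_rot: [-1.555, 0.771, -3.128]
contact_force: [-7.2, 0.7, 5.6]
grip_width: 30.1
```

The force rose and the TCP stopped at x≈638, so the holder is against the back wall. Backing off now.

Emit:
send_rows:
  moves:
    - [[0.5,-0.5,0],[0,0,0],30]
    - [[1,-1,0],[0,0,0],30]
    - [[2,-2,0],[0,0,0],30]
    - [[4,-4,0],[0,0,0],30]
    - [[6,-6,0],[0,0,0],30]
    - [[8,-8,0],[0,0,0],30]
    - [[8,-8,0],[0,0,0],30]
    - [[8,-9,0],[0,0,0],30]
    - [[8,-10,0],[0,0,0],30]
    - [[4,-16,0],[0,0,0],30]
    - [[0,-20,0],[0,0,0],30]
    - [[0,-20,0],[0,0,0],30]
    - [[0,0,0],[0,0,0],30]

```text
time: 27.72
tool_pos: [521.9, -135.0, 73.6]
tcp_rot: [-1.555, 0.772, -3.129]
contact_force: [-0.0, 0.6, 0.7]
grip_width: 30.1
```

```bash
python3 st.py 14; python3 cap.py 14
python3 - <<'E'
from ov import *
import json
st=(682,-135,-0.01); h=(681.5,-135.5)
draw(cv2.imread("pics/w14.png"),json.load(open("w14.json")),(200,440,0,230),1.7,st,h,"pics/x1.png")
draw(cv2.imread("pics/t_14.png"),viewer.camera_model("top"),(345,405,130,180),6,st,h,"pics/x2.png")
a=cv2.imread("pics/x1.png");b=cv2.imread("pics/x2.png");c=np.zeros((400,780,3),np.uint8);c[:a.shape[0],:a.shape[1]]=a;c[:b.shape[0],415:415+b.shape[1]]=b[:,:365];cv2.imwrite("pics/o14.png",c)
E
```

```text
27.73 {'joint_positions': [-0.6242, 0.5287, 2.2851, 2.2266, 0.5323, -1.2131], 'tool_pos': [521.9292, -134.9896, 73.5857], 'tcp_rot': [-1.5547, 0.7724, -3.1285], 'contact_force': [-0.0173, 0.6379, 0.6605]} 30.1
```

View pics/o14.png

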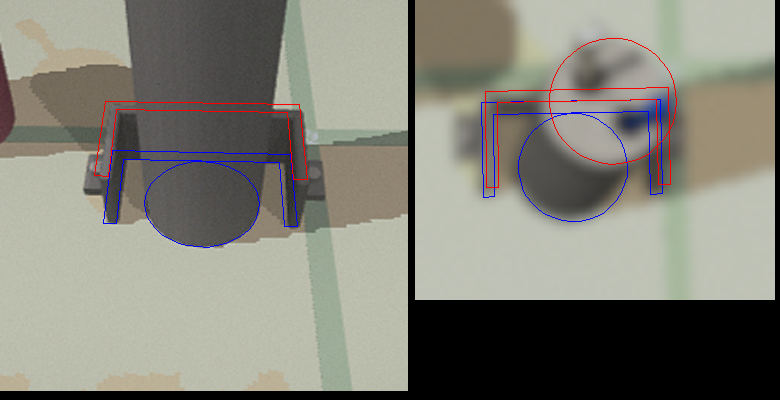

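View pics/s_14.png

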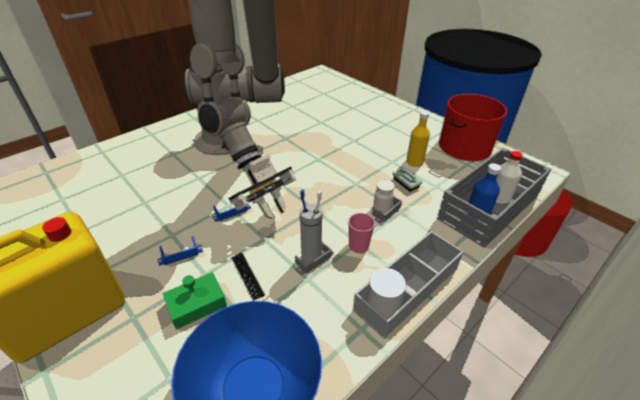

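Run:
```python
from plant import bot
print(bot.close_job())
```

```text
the job is handed in; nothing more can be done
None
```

The holder is standing in the empty grey stall against its back wall, and I handed the job in at about 28 s of the allowed 67 s.

I made two slow pushes with the leaned-back fingers. Contact was by my estimate 20–23 mm above the table. The first push went sideways until the holder lined up with the stall, and the second went straight in.

**Last checks:**
- **Wall contact:** at the end the push force rose from about 4 N to 8–11 N, and the tool stopped at x ≈ 638. The holder centre comes out at about (683, −135), against an estimated seat of (682, −135).
- **Final pictures:** after backing off, the wrist, top and scene pictures show the holder upright and centred between the side walls. The jar, cup and other things look unmoved, and the tool reads no contact.

**Disagreements:**
- **Camera mismatch:** the scene and top cameras differed by up to about 6 mm on the stall's position. I relied on the wrist view and the felt contact to settle it.
- **Downward force:** during the first push the fingers pressed down with up to about 7 N for a moment. I eased it by raising the path slightly, and the holder stayed upright.

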